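# Lock the end plate of a printed propulsion module with a push-and-turn screw

## Task

Take the screwdriver out of its stand, seat its blade in the slotted screw on the round end plate of the module, push the screw in firmly but not hard and, keeping it pushed, turn it clockwise until it stops and springs back up locked. Then put the screwdriver back upright in its stand, fully down, touching the module with nothing but the screwdriver and leaving the loose parts nearby alone.

Things in the scene. Friction and masses are not known exactly. Their poses are not given: they have to be found in the camera images.
- module: Grey printed spacecraft module, fixed to the bench: square body (foot 130 mm) under a round end plate 176 mm in diameter, 10 mm thick, its flat top 75 mm above the bench. Origin: centre of the underside, z up. Four nozzles up to 27 mm tall stand on the middle of the plate; the one slotted screw stands near its edge, about 60 mm from the centre along the module's own +x.
- screw_place (a point): Point fixed on the module where the slotted screw's top centre is nominally: 18.5 mm above the plate. The screw sits in a floating mount: its real top is up to 7 mm higher or lower and up to 2.5 mm to either side along the module's y, differently each time. x axis: the slot's direction at turn 0. Steel head 27 mm in diameter, slot 15 mm long, 4.4 mm wide, 5 mm deep, closed ends, axis vertical.
- screw (a joint): Turn of the slotted screw (rad), clockwise seen from above: about 0 unlocked, 1.40 locked; slot direction = yaw of screw_place minus this value (a half turn of the blade makes no difference). 0.025 N m of friction, a springy stop past 1.43. It turns more than about 0.1 away from 0 only while pushed in nearly to the stop (over 5.5 mm), and comes up again only past 1.26.
- screw_press (a joint): How far the screw is pushed in (m): 0 when up, 0.006 at its firm bottom stop. A spring pushes it up with 4 N at 0 and 7 N at 6 mm; a push of about 10 N is right. More than 20 N between screwdriver and module (all contacts added up, push and turning together) would damage it. At either end of the turn it springs up by itself when let go.
- driver: Flat-blade screwdriver, 145 mm long, about 0.11 kg, loose, standing blade down in the stand. Origin at the blade's tip, z up along the shank, x along the blade's 12 mm width (blade 2.4 mm thick, 12 mm tall). Shank 7 mm in diameter up to 70 mm from the tip, then a round flange 30 mm in diameter and 5 mm thick, then the handle.
- driver_mid (a point): Centre of the screwdriver's black square handle, 22 by 22 mm (flats facing its x and y), 70 mm tall; 110 mm above the blade's tip, 35 mm above the handle's underside. Axes as the screwdriver's.
- stand: Dark printed block 56 by 56 mm, 90 mm tall, fixed to the bench; origin: centre of its underside. A vertical through hole 17 mm in diameter with a 2 mm chamfer at its mouth; the screwdriver hangs in it with the flange's underside resting on the top, so that the blade's tip is 20 mm above the bench.
- stand_hole (a point): Centre of the stand's hole at the top face, 90 mm above the bench.
- dish: Loose shallow grey dish, 96 mm in diameter, 22 mm tall. Leave alone.
- nozzle: Loose dark printed nozzle standing on its mouth, 38 mm in diameter, 44 mm tall. Leave alone.
- collar: Loose grey ring, 60 mm in diameter, 12 mm tall. Leave alone.

How it is judged:
On the way, in this order (a step that is already met when the one before it is completed fails the run):
1. the screwdriver pushes the screw in more than 4.5 mm (value of joint screw_press above 0.0045 m and contact force between driver and module above 3 N), for 0.1 s.
2. the screw is turned to its locked end and has sprung back up (value of joint screw above 1.25 rad and value of joint screw_press below 0.0015 m), for 0.2 s.
At the end, for the whole second after the job is handed in: The screw is locked (turn above 1.25 rad) and up again (pushed in less than 1.5 mm); the screwdriver stands at rest in the hole of its stand, fully down to its flange (within 5 mm), upright within 0.1 rad, its handle within 10 mm of the hole's axis, released (all of step 2 and horizontal distance between driver_mid and stand_hole below 0.01 m and z of driver_mid in the frame of stand between 0.125 and 0.134 m and angle between driver_mid's own z axis and vertical below 0.1 rad and linear speed of driver below 0.02 m/s); the robot touches nothing.
It fails at once if the screwdriver bears on the module or its screw with more than 20 N (contact force between driver and module above 20 N).
It fails at once if the fingers or arm touch the module or its screw (contact force between any of the fingers, the arm and module above 1 N).
It fails at once if a loose bystander is shifted by more than 15 mm (distance of any of dish, nozzle, collar from where it was at the start of the episode above 0.015 m).
It also fails if it takes over 72 s, if anything falls off the work surface, if the arm or the gripper's body presses on something with over 40 N, if the wrist force passes 120 N, or if a joint passes its speed limit or range.

## Robot

A 7-joint arm with a two-finger parallel gripper is mounted at the origin on the work surface. World frame = base frame: x ahead of the robot, y to its left, z up, the work surface at z = 0. Lengths are in m, angles in rad, forces in N, time in s.
With the tool pointing down it reaches from about 0.425 to 0.925 m from the base axis. Payload 6.8 kg.
Tool frame: the origin (TCP) lies midway between the tips of the shut fingers; the grasp point (between the pads) lies 19 mm behind it; z points along the fingers, x is the direction in which the jaws open and shut, and the axes are right-handed (so a half turn about z gives the same grasp; the last joint's range is limited). The gripper opens to 85 mm and grips with 20 to 120 N. Pads are 22 mm wide; open, the fingers measure 114 mm over their backs; the gripper's body (76 mm by 85 mm) begins 54 mm behind the grasp point. The pads swing forward as they close: fully open they stand 13 mm farther back than shut.
Start: joints at [1.226, 0.477, 0.022, 1.555, -0.011, 1.109, -0.083], TCP at [0.158, -0.656, 0.231] pointing down, gripper open.
Joint ranges: [-2.96, 2.96], [-0.34, 2.1], [-1.41, 1.46], [0.24, 2.44], [-1.37, 4.51], [0.17, 1.92], [-2.96, 2.96]. Speed limits (rad/s): [2.39, 2.39, 3.14, 3.14, 3.14, 3.14, 3.14].

## Interface

Orientations are given as a unit quaternion [w, x, y, z].
In Python, from station import bot gives the robot as it stands.
- The arm moves only by the tool step_arm, never from a script. Its argument "increments" is a list of rows, each a list of 7 numbers: the shift along the tool's x, y, z in cm, then the turn, a rotation vector about the tool's x, y, z in degrees, then the closure, from 0 (fully open) to 1 (shut). A call has 1 to 20 rows; each row shifts and turns the commanded pose from where the row before left it, along the tool's axes as they then stand; what a row does not reach is not made up. A row lasts 1/10 s, in which the tool goes at most 50 mm and 8.59 degrees, less where a joint would pass 70% of its speed; a pose out of reach is approached as far as the arm can. A call is refused whole if a number of a shift passes 5 or a number of a turn 8.59, either way. A call with a gripper value outside its range is refused whole. The fingers move at their own pace and stop on an object; "squeeze" is the grip in N (left out, the last holds). Time passes only in rows, so rows that do not move let the fingers close. It gives the time, the measured TCP pose, the force and the opening at its end, in the units of the state.
- bot.get_obs(): the state, without advancing time (a new reading comes with each control period).
- bot.read_camera(name): name is "scene" or "top" or "wrist"; returns a dict with "pixels" (384x512x3 uint8, red, green, blue), "vertical_fov" (degrees; the focal length in pixels is half the picture's height over the tangent of half this angle, whatever the lens; pixels are square), "cx", "cy" (the principal point, pixels), "k1" (the pictures are not rectified: a ray, as slopes to the right and down, at radius r is drawn at 1 + k1 r^2 times it, then the intrinsics apply), "camera_from_world" (4x4, takes a point from world to camera coordinates). Camera axes: x right, y down, z forward; pixel columns grow to the right and rows downward; lengths in m; the calibration is good to about 2 mm. A picture is of the moment at which its call begins. There is no depth.
- bot.hand_in(): hands the job in, once; it reports no verdict.
Trained networks look in a picture, given as the dict that the camera call returned (one of the last four; its "shot" number tells which), for a name from the list of things; names that differ only in an ending like _2 or _b are one class to them, and where a whole thing is asked for, a point or a joint stands for the part that bears it (a point fixed in the world has none). Each returns a list of dicts, best first, with "score" (0 to 1); they miss things now and then, are a little off and sometimes report something else, mostly with a low value. They report only what shows in the picture. A call takes as long as a camera call.
- bot.find_in(picture, query): "point" ([column, row] in pixels, amid what is visible of it).
- bot.cut_out(picture, query): "pixels" (384x512 bool, what is visible of it) and "point" ([column, row] in pixels, amid what is visible of it).
- bot.pinpoint(picture, query): "point" ([column, row] in pixels: a listed point, or the origin of a listed thing).
The state is a dict: "t": time; "q": joint angles; "joint_vel": joint speeds; "joint_torque": joint torques, N m; "eef_pos": TCP position; "tool_rot": TCP orientation; "contact_force": force on the tool from outside, world axes, zero at the start; "torque": the same for the moment, N m; "gripper_width": opening from 0.0 (shut) to 1.0 (fully open).
Only numpy, scipy, OpenCV 4.12 (cv2) and the standard library are available. Lean on these libraries where they do the work, as an engineer would, in place of code of your own. Each camera call takes 0.05 s, during which the arm holds its last target.

## Working session

There is one attempt and no reset: what is moved stays moved. The work goes in short steps, Python scripts to look and compute and a tool call to move; the robot and the scene stay as the last step left them, time stands still between calls to the robot, and variables do not carry over. Pictures are saved under pics/ and viewed, and the job is handed in when it is done.

Besides the shell and the picture viewer there is one more tool, called by a JSON object that holds its "method" and its "body". step_arm: Moves the arm, as the interface text tells. Its arguments: {"type":"object","properties":{"increments":{"type":"array"},"squeeze":{"type":"number"}},"required":["increments"]}

```bash
ls -la; mkdir -p pics; cat > h.py <<'E'
import numpy as np, cv2
from station import bot
def save(p,name): cv2.imwrite('pics/'+name, p['pixels'][:,:,::-1])
def K(p):
    f=p['pixels'].shape[0]/2/np.tan(np.radians(p['vertical_fov'])/2)
    return np.array([[f,0,p['cx']],[0,f,p['cy']],[0,0,1.]]), np.array([p['k1'],0,0,0,0.])
def ray(p,uv):
    k,d=K(p); n=cv2.undistortPoints(np.array([[uv]],float),k,d)[0,0]
    T=np.array(p['camera_from_world']); R=T[:3,:3]
    return -R.T@T[:3,3], R.T@np.array([n[0],n[1],1.])
def atz(p,uv,z):
    o,d=ray(p,uv); return o+d*(z-o[2])/d[2]
def proj(p,X):
    k,d=K(p); T=np.array(p['camera_from_world'])
    return cv2.projectPoints(np.atleast_2d(np.array(X,float)),cv2.Rodrigues(T[:3,:3])[0],T[:3,3],k,d)[0][:,0]
def tri(ps,uvs):
    A=np.zeros((3,3));b=np.zeros(3)
    for p,uv in zip(ps,uvs):
        o,d=ray(p,uv); d/=np.linalg.norm(d); M=np.eye(3)-np.outer(d,d); A+=M;b+=M@o
    return np.linalg.solve(A,b)
E
python3 - <<'E'
from h import *
print({k:np.round(v,3).tolist() for k,v in bot.get_obs().items()})
for n in ['scene','top','wrist']:
    p=bot.read_camera(n); save(p,n+'0.png')
    print(n,p['vertical_fov'],p['k1'],np.round(-np.array(p['camera_from_world'])[:3,:3].T@np.array(p['camera_from_world'])[:3,3],3))
    for q in ['module','screw_place','driver','driver_mid','stand','stand_hole','dish','nozzle','collar']:
        r=bot.pinpoint(p,q)
        print(q,[(np.round(x['point'],1).tolist(),round(x['score'],2)) for x in r[:2]])
E
```

```text
total 12
drwxr-xr-x  3 agent agent 4096 Dec  6 14:36 .
drwxr-xr-x 23 root  root  4096 Dec  6 14:36 ..
drwxr-xr-x  2 agent agent 4096 Dec  6 14:36 pics
{'t': 0.0, 'q': [1.226, 0.478, 0.022, 1.556, -0.012, 1.109, -0.083], 'joint_vel': [-0.001, 0.001, -0.0, -0.001, 0.0, -0.001, 0.0], 'joint_torque': [0.0, -59.645, 1.608, -28.119, 0.012, 0.009, 0.0], 'eef_pos': [0.158, -0.656, 0.23], 'tool_rot': [-0.001, 0.786, -0.619, -0.001], 'contact_force': [0.284, -0.301, -0.257], 'torque': [-0.024, 0.054, 0.007], 'gripper_width': 1.004}
scene 48.40393244862967 -0.0032493442372581245 [ 0.853 -0.406  0.855]
module []
screw_place [([360.5, 126.5], 0.61)]
driver [([213.7, 217.8], 0.77)]
driver_mid [([211.3, 188.6], 0.9)]
stand [([216.0, 216.0], 0.69)]
stand_hole [([210.4, 201.0], 0.68)]
dish [([306.4, 273.3], 0.97), ([360.1, 128.7], 0.28)]
nozzle [([218.9, 172.4], 0.72)]
collar [([240.0, 342.1], 0.71)]
top 48.107774213598645 -0.06958681385056134 [ 0.346 -0.05   1.085]
module [([180.8, 186.2], 0.69)]
screw_place [([151.1, 167.4], 0.56)]
driver [([292.2, 232.6], 0.54)]
driver_mid [([294.2, 230.7], 0.52), ([282.6, 146.9], 0.15)]
stand [([287.8, 234.6], 0.64)]
stand_hole [([296.2, 230.7], 0.57)]
dish [([279.7, 145.0], 0.66), ([290.4, 236.4], 0.51)]
nozzle []
collar [([351.3, 159.8], 0.61), ([249.5, 268.0], 0.47)]
wrist 67.00890849271747 -0.04801502434199335 [ 0.224 -0.641  0.374]
module []
screw_place []
driver []
driver_mid []
stand []
stand_hole []
dish []
nozzle []
collar []
```

View pics/scene0.png

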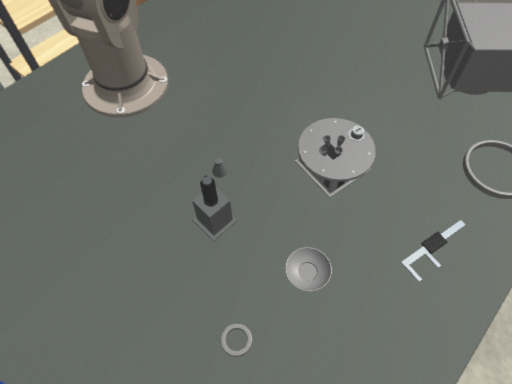

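View pics/top0.png

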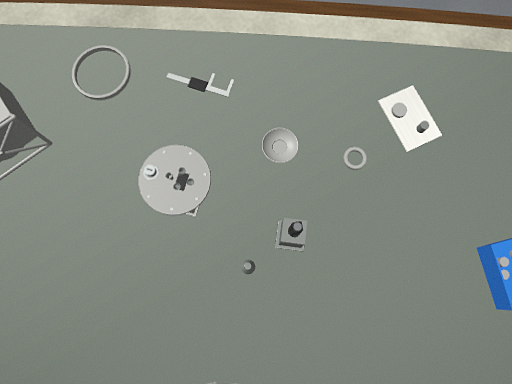

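View pics/wrist0.png

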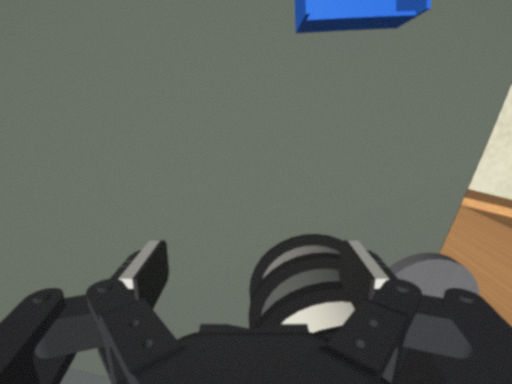

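The scene view shows the driver in its stand near (211,200), the module at (337,150) with the screw at (358,132), and the dish, collar and nozzle nearby. The top view shows the driver at (296,229), the module plate at (174,180) and the screw at (150,172). Next I compute positions.

```bash
python3 - <<'E'
from h import *
s=bot.read_camera('scene'); t=bot.read_camera('top')
P=lambda p,q:np.array(bot.pinpoint(p,q)[0]['point'])
for q,z in [('driver_mid',.13),('stand_hole',.09),('screw_place',.0935)]:
    a=P(s,q);b=P(t,q); print(q,'scene',atz(s,a,z).round(4),'top',atz(t,b,z).round(4),'tri',tri([s,t],[a,b]).round(4))
# plate circle fit
for p,n in((s,'s'),(t,'t')):
    for q in ['module','stand','driver','dish','nozzle','collar','screw']:
        c=bot.cut_out(p,q)
        for r in c[:1]:
            m=r['pixels']; ys,xs=np.where(m); print(n,q,round(r['score'],2),m.sum(),xs.min(),xs.max(),ys.min(),ys.max(), atz(p,r['point'],0.01).round(3))
    g=p['pixels']
    x0,y0,x1,y1=(290,100,390,200) if n=='s' else (125,130,320,260)
    cv2.imwrite(f'pics/c{n}.png',cv2.resize(g[y0:y1,x0:x1,::-1],None,fx=4 if n=='t' else 6,fy=4 if n=='t' else 6,interpolation=cv2.INTER_CUBIC))
E
```

```text
driver_mid scene [ 0.4672 -0.0904  0.13  ] top [ 0.4804 -0.1407  0.13  ] tri [ 0.4833 -0.1238  0.1783]
stand_hole scene [ 0.4826 -0.1375  0.09  ] top [ 0.4811 -0.141   0.09  ] tri [ 0.482  -0.1394  0.091 ]
screw_place scene [0.6063 0.2122 0.0935] top [0.6157 0.2083 0.0935] tri [0.6112 0.2038 0.1058]
s module 0.6 4394 296 374 118 196 [0.58  0.181 0.01 ]
s stand 0.66 1296 192 235 191 239 [ 0.47  -0.132  0.01 ]
s driver 0.72 399 201 217 176 205 [ 0.424 -0.1    0.01 ]
s dish 0.93 1552 286 330 247 290 [ 0.714 -0.097  0.01 ]
s nozzle 0.63 188 212 226 159 176 [ 0.4   -0.037  0.01 ]
s collar 0.81 432 221 251 324 356 [ 0.687 -0.308  0.01 ]
s screw 0.4 4463 296 374 118 196 [0.574 0.183 0.01 ]
t module 0.76 4075 139 210 144 215 [0.603 0.159 0.01 ]
t stand 0.68 799 275 306 218 251 [ 0.478 -0.135  0.01 ]
t driver 0.76 154 288 301 222 235 [ 0.505 -0.151  0.01 ]
t dish 0.93 999 262 298 127 161 [ 0.72  -0.108  0.01 ]
t nozzle 0.45 169 241 254 259 273 [ 0.396 -0.043  0.01 ]
t collar 0.8 227 344 365 148 168 [ 0.715 -0.305  0.01 ]
t screw 0.54 120 144 155 164 176 [0.63  0.234 0.01 ]
```

View pics/ct.png

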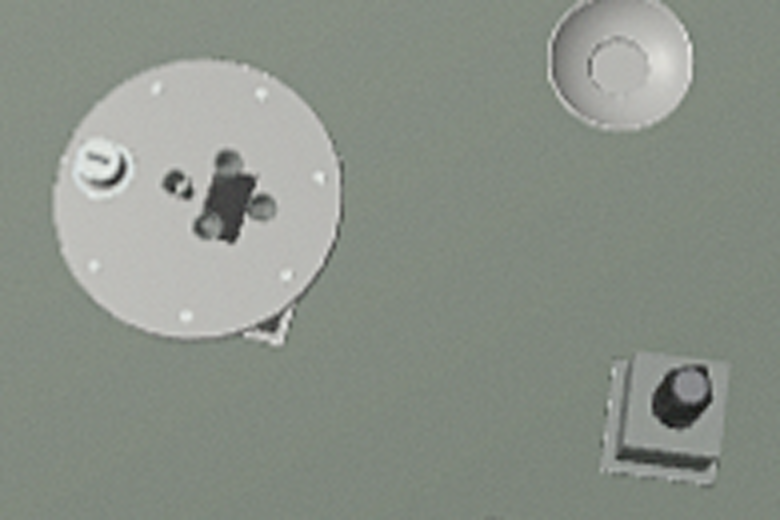

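View pics/cs.png

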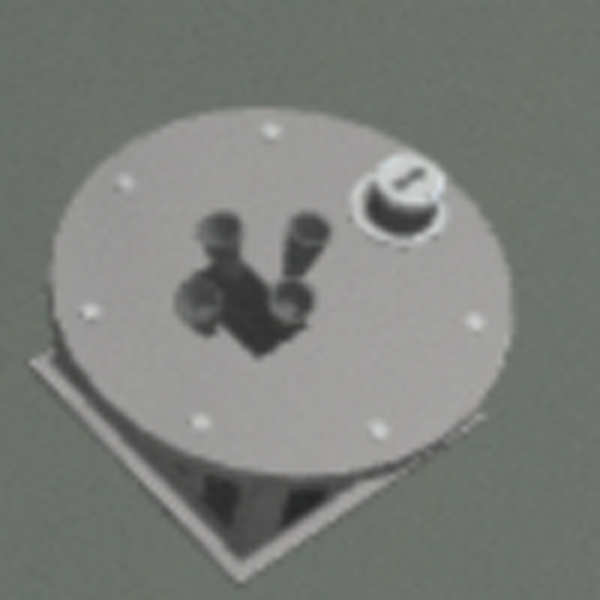

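```bash
cat >> h.py <<'E'
from scipy.spatial.transform import Rotation as Ro
def pose():
    o=bot.get_obs(); q=np.array(o['tool_rot']); R=Ro.from_quat(q[[1,2,3,0]]).as_matrix(); return np.array(o['eef_pos']),R,o
def yaw(R): return np.degrees(np.arctan2(R[1,0],R[0,0]))
def goto(P,y,n=None):
    """suggest increments (cm in tool axes, deg)"""
    p,R,o=pose(); c,s=np.cos(np.radians(y)),np.sin(np.radians(y))
    Rt=np.array([[c,s,0],[s,-c,0],[0,0,-1.]])
    d=R.T@(np.array(P)-p)*100; rv=np.degrees(Ro.from_matrix(R.T@Rt).as_rotvec())
    print('tcp',p.round(4),'yaw',yaw(R).round(2),'tool d cm',d.round(3),'rotvec',rv.round(2),'t',round(o['t'],2),'q',np.round(o['q'],2),'F',np.round(o['contact_force'],2))
    return d,rv
E
python3 - <<'E'
from h import *
w=bot.read_camera('wrist'); p,R,o=pose()
T=np.array(w['camera_from_world']);C=T[:3,:3]@R
print('cam axes in tool (rows)',C.round(3)); print('campos tool',(R.T@(-T[:3,:3].T@T[:3,3]-p)).round(4))
for n,x0,x1,y0,y1 in [('top',125,215,135,220),('scene',290,380,110,200)]:
    c=bot.read_camera(n); m=bot.cut_out(c,'module')[0]['pixels'].astype(np.uint8)
    from scipy.optimize import least_squares
    # plate top rim fit: project circle, match mask contour hull
    cn=max(cv2.findContours(m,0,1)[0],key=len)[:,0]; h=cv2.convexHull(cn)[:,0]
    pts=np.array([atz(c,u,.075)[:2] for u in cn.astype(float)])
    if n=='scene': pts=pts[cn[:,1]<150]
    f=least_squares(lambda v:np.hypot(*(pts-v).T)-.088,pts.mean(0),loss='soft_l1',f_scale=.002)
    print(n,f.x.round(4),f.cost)
g=goto([.48,-.14,.3],-16)
E
```

```text
cam axes in tool (rows) [[ 1.    -0.002 -0.002]
 [ 0.001  0.963 -0.271]
 [ 0.002  0.271  0.963]]
campos tool [ 0.0008 -0.0669 -0.1425]
top [0.5926 0.151 ] 0.000366056722368941
scene [0.5954 0.1481] 6.684409589330585e-05
tcp [ 0.1584 -0.6562  0.2313] yaw -76.43 tool d cm [-42.633 -43.375  -6.872] rotvec [  0.    -0.   -60.43] t 2.85 q [ 1.23  0.48  0.02  1.56 -0.01  1.11 -0.08] F [-0.72  0.91 -0.09]
```

```bash
cat >> h.py <<'E'
def rows(P,y,n):
    p,R,o=pose(); d,rv=goto(P,y); w=rv/n; S=np.zeros((3,3)); A=np.eye(3)
    for k in range(n): S+=A; A=A@Ro.from_rotvec(np.radians(w)).as_matrix()
    dd=np.linalg.solve(S,d); print(n,'rows of',[*dd.round(2)],[*w.round(2)], 'tot', (dd*n).round(2))
E
python3 - <<'E'
from h import *
rows([.481,-.1395,.26],-16,16)
E
```

```text
tcp [ 0.1584 -0.6562  0.2313] yaw -76.43 tool d cm [-42.658 -43.484  -2.872] rotvec [  0.    -0.   -60.43] t 2.85 q [ 1.23  0.48  0.02  1.56 -0.01  1.11 -0.08] F [-0.72  0.91 -0.09]
16 rows of [np.float64(-1.11), np.float64(-3.83), np.float64(-0.18)] [np.float64(0.0), np.float64(-0.0), np.float64(-3.78)] tot [-17.72 -61.31  -2.87]
```

{"method": "step_arm", "body": {"increments": [[-1.11,-3.83,-0.18,0,0,-3.78,0],[-1.11,-3.83,-0.18,0,0,-3.78,0],[-1.11,-3.83,-0.18,0,0,-3.78,0],[-1.11,-3.83,-0.18,0,0,-3.78,0],[-1.11,-3.83,-0.18,0,0,-3.78,0],[-1.11,-3.83,-0.18,0,0,-3.78,0],[-1.11,-3.83,-0.18,0,0,-3.78,0],[-1.11,-3.83,-0.18,0,0,-3.78,0],[-1.11,-3.83,-0.18,0,0,-3.78,0],[-1.11,-3.83,-0.18,0,0,-3.78,0],[-1.11,-3.83,-0.18,0,0,-3.78,0],[-1.11,-3.83,-0.18,0,0,-3.78,0],[-1.11,-3.83,-0.18,0,0,-3.78,0],[-1.11,-3.83,-0.18,0,0,-3.78,0],[-1.11,-3.83,-0.18,0,0,-3.78,0],[-1.11,-3.83,-0.18,0,0,-3.78,0],[0,0,0,0,0,0,0],[0,0,0,0,0,0,0],[0,0,0,0,0,0,0]]}}

```text
t: 4.75
eef_pos: [0.4801, -0.1407, 0.2601]
tool_rot: [0.0, 0.99, -0.14, -0.0]
contact_force: [0.2, -0.5, 1.0]
gripper_width: 1.001
```

```bash
python3 - <<'E'
from h import *
goto([.481,-.1395,.26],-16)
w=bot.read_camera('wrist'); save(w,'w1.png')
for q in ['driver_mid','stand_hole','driver']:
    r=bot.pinpoint(w,q)
    for x in r[:1]: print(q,x['score'],np.round(x['point'],1),atz(w,x['point'],{'driver_mid':.13,'stand_hole':.09,'driver':.02}[q]).round(4))
E
```

```text
tcp [ 0.4801 -0.1407  0.2601] yaw -16.08 tool d cm [ 0.053 -0.14   0.007] rotvec [ 0.03 -0.   -0.08] t 4.75 q [ 0.56  0.19 -0.45  1.91  0.1   1.06 -0.21] F [ 0.18 -0.45  0.95]
driver_mid 0.65 [257.  186.9] [ 0.4821 -0.1439  0.13  ]
stand_hole 0.87 [257.7 175.5] [ 0.484  -0.1417  0.09  ]
driver 0.69 [256. 166.] [ 0.4823 -0.1433  0.02  ]
```

View pics/w1.png

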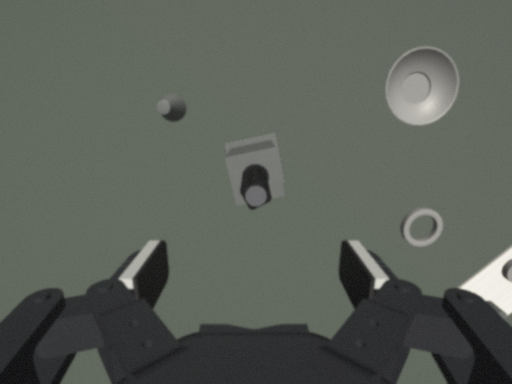

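```bash
python3 - <<'E'
import cv2
a=cv2.imread('pics/w1.png')[120:220,205:305]; a=cv2.convertScaleAbs(a,alpha=1.8); cv2.imwrite('pics/w1c.png',cv2.resize(a,None,fx=6,fy=6,interpolation=cv2.INTER_CUBIC))
E
```

```text
(no output)
```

View pics/w1c.png

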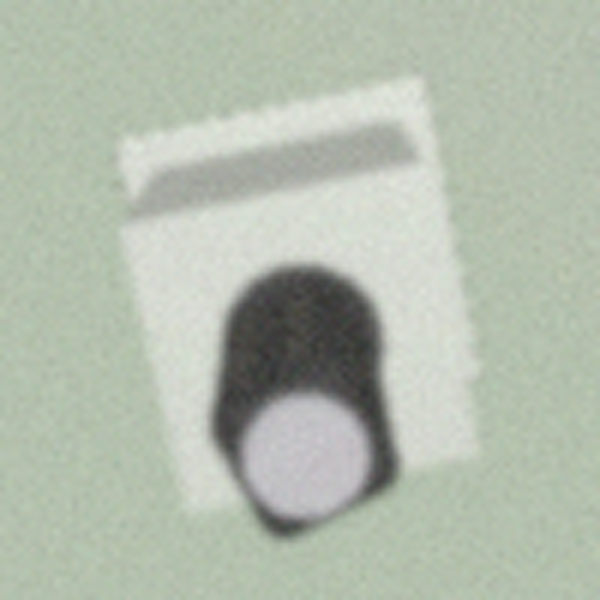

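```bash
python3 - <<'E'
from h import *
w=bot.read_camera('wrist')
print(atz(w,[255.8,195.8],.165).round(4))
rows([.4825,-.142,.235],12,5)
E
```

```text
[ 0.4809 -0.1422  0.165 ]
tcp [ 0.4802 -0.1403  0.2599] yaw -16.06 tool d cm [0.275 0.102 2.495] rotvec [-0.000e+00  2.000e-02 -2.806e+01] t 5.0 q [ 0.56  0.19 -0.45  1.91  0.1   1.06 -0.21] F [-0.24 -0.14 -0.18]
5 rows of [np.float64(0.05), np.float64(0.03), np.float64(0.5)] [np.float64(-0.0), np.float64(0.0), np.float64(-5.61)] tot [0.25 0.16 2.49]
```

{"method": "step_arm", "body": {"increments": [[0.05,0.03,0.5,0,0,-5.61,0],[0.05,0.03,0.5,0,0,-5.61,0],[0.05,0.03,0.5,0,0,-5.61,0],[0.05,0.03,0.5,0,0,-5.61,0],[0.05,0.03,0.5,0,0,-5.61,0],[0,0,0,0,0,0,0],[0,0,0,0,0,0,0]]}}

```text
t: 5.7
eef_pos: [0.4826, -0.1414, 0.2351]
tool_rot: [-0.0, 0.995, 0.104, -0.0]
contact_force: [-0.3, -0.5, 0.2]
gripper_width: 1.003
```

```bash
python3 - <<'E'
from h import *
w=bot.read_camera('wrist')
goto([.482,-.142,.2],12)
a=w['pixels'][120:260,185:325,::-1]; a=cv2.convertScaleAbs(a,alpha=1.8); cv2.imwrite('pics/w2c.png',cv2.resize(a,None,fx=4,fy=4,interpolation=cv2.INTER_CUBIC))
for q in ['driver_mid','stand_hole']:
    r=bot.pinpoint(w,q)
    for x in r[:1]: print(q,x['score'],np.round(x['point'],1),atz(w,x['point'],{'driver_mid':.13,'stand_hole':.09,'driver':.02}[q]).round(4))
E
```

```text
tcp [ 0.4827 -0.1413  0.2353] yaw 11.93 tool d cm [-0.088  0.053  3.528] rotvec [ 0.   -0.01 -0.07] t 5.75 q [ 0.61  0.23 -0.51  1.93  0.13  1.02  0.24] F [ 0.19 -0.28  0.52]
driver_mid 0.75 [255.4 192.8] [ 0.483  -0.1421  0.13  ]
stand_hole 0.69 [255.1 180.7] [ 0.4826 -0.1405  0.09  ]
```

View pics/w2c.png

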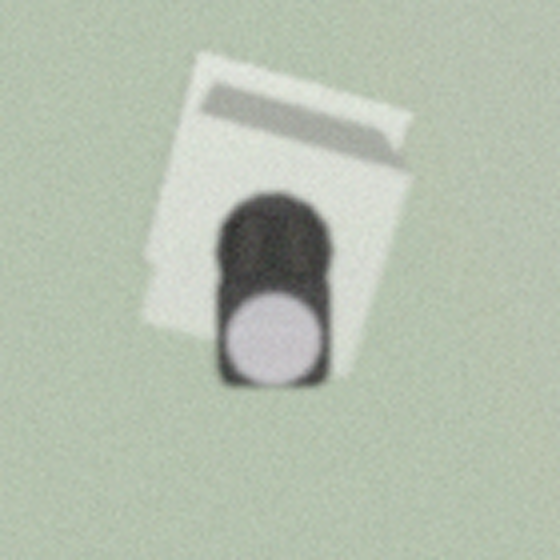

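{"method": "step_arm", "body": {"increments": [[0,0.01,1.5,0,0,0,0],[0,0.01,1.5,0,0,0,0],[0,0.01,1.5,0,0,0,0],[0,0.01,1.5,0,0,0,0],[0,0.01,1.5,0,0,0,0],[0,0,1.5,0,0,0,0],[0,0,1.5,0,0,0,0],[0,0,1.5,0,0,0,0],[0,0,0.5,0,0,0,0.5],[0,0,0.1,0,0,0,0.7],[0,0,0,0,0,0,0.8],[0,0,0,0,0,0,0.85],[0,0,0,0,0,0,1],[0,0,0,0,0,0,1],[0,0,0,0,0,0,1],[0,0,0,0,0,0,1]], "squeeze": 60}}

```text
t: 7.45
eef_pos: [0.4835, -0.1416, 0.11]
tool_rot: [0.0, 0.994, 0.105, 0.001]
contact_force: [-0.6, 0.1, 5.8]
gripper_width: 0.25
```

```bash
python3 - <<'E'
from h import *
goto([.482,-.142,.108],12); print(bot.get_obs()['gripper_width'])
w=bot.read_camera('wrist');save(w,'w3.png')
E
```

```text
tcp [ 0.4835 -0.1416  0.11  ] yaw 12.09 tool d cm [-0.15   0.004  0.196] rotvec [ 0.05 -0.08  0.09] t 7.45 q [ 0.55  0.4  -0.47  2.04  0.26  0.75  0.13] F [-0.6   0.14  5.77]
0.24980214174363116
```

View pics/w3.png

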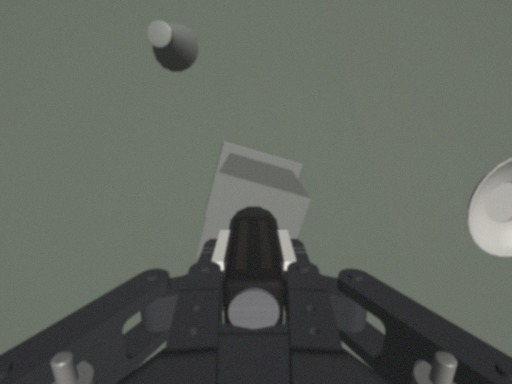

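{"method": "step_arm", "body": {"increments": [[0,0,-0.5,0,0,0,1],[0,0,-1.5,0,0,0,1],[0,0,-2,0,0,0,1],[0,0,-2,0,0,0,1],[0,0,-2,0,0,0,1],[0,0,-2,0,0,0,1],[0,0,-2,0,0,0,1],[0,0,-1,0,0,0,1],[0,0,0,0,0,0,1],[0,0,0,0,0,0,1]], "squeeze": 80}}

```text
t: 8.5
eef_pos: [0.4823, -0.1415, 0.2384]
tool_rot: [-0.0, 0.994, 0.105, -0.0]
contact_force: [0.0, -0.3, -1.7]
gripper_width: 0.251
```

```bash
python3 - <<'E'
from h import *
goto([.482,-.142,.108],12); print(bot.get_obs()['gripper_width'])
w=bot.read_camera('wrist');save(w,'w4.png')
s=bot.read_camera('scene')
p,R,o=pose(); tip=p+R@[0,0,.09]; u=proj(w,tip)[0];v=proj(s,tip)[0];print(u,v)
def crop(a,c,h,f,n):
    x,y=map(int,c); cv2.imwrite('pics/'+n,cv2.resize(cv2.convertScaleAbs(a['pixels'][max(0,y-h):y+h,max(0,x-h):x+h,::-1],alpha=1.7),None,fx=f,fy=f,interpolation=cv2.INTER_CUBIC))
crop(w,u,50,6,'w4c.png');crop(s,v,40,8,'s4c.png')
for q in ['driver','driver_mid']:
  for c in (w,s): print(q,[(x['score'],np.round(x['point'],1)) for x in bot.pinpoint(c,q)[:1]])
E
```

```text
tcp [ 0.4823 -0.1415  0.2384] yaw 12.09 tool d cm [-0.024  0.047 13.039] rotvec [-0.02  0.05  0.09] t 8.5 q [ 0.61  0.23 -0.52  1.92  0.13  1.02  0.25] F [ 0.05 -0.3  -1.73]
0.25110733679111286
[254.90576868 196.27225837] [207.24876251 184.94537739]
driver [(0.92, array([254.4, 194.9]))]
driver [(0.64, array([205.8, 188.9]))]
driver_mid [(0.71, array([256.9, 260.6]))]
driver_mid [(0.73, array([199.6, 150.1]))]
```

View pics/w4.png

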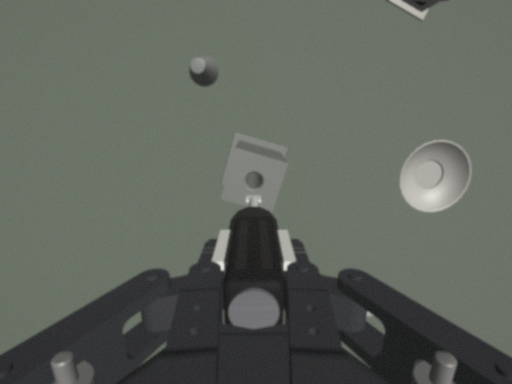

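View pics/w4c.png

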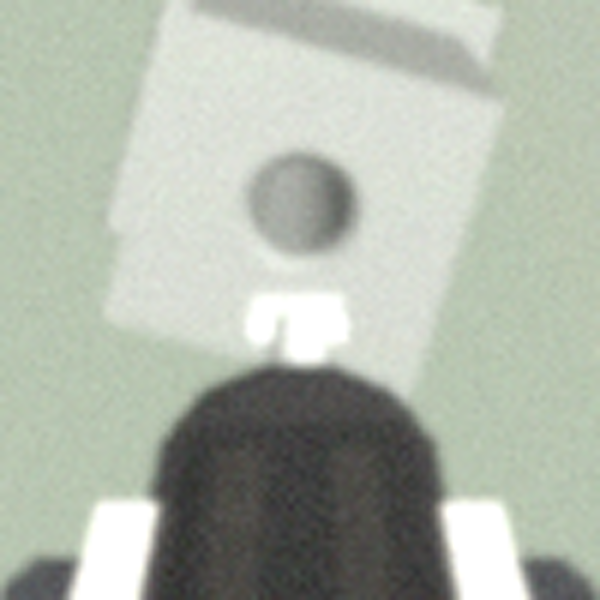

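View pics/s4c.png

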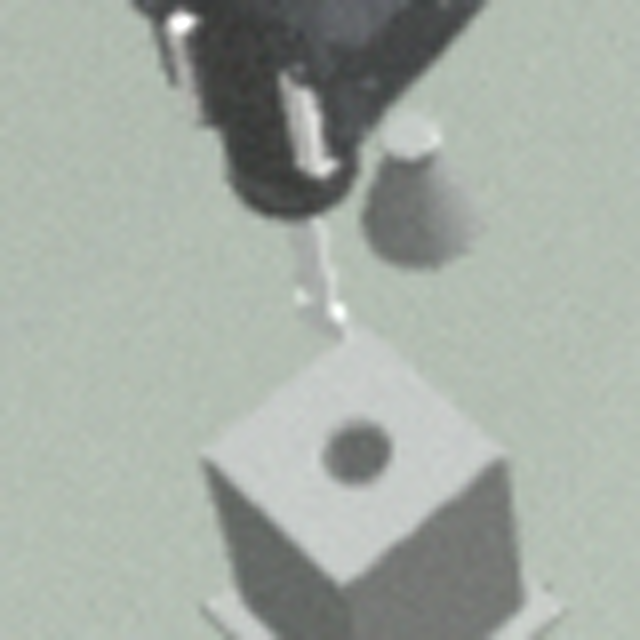

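```bash
python3 - <<'E'
from h import *
w=bot.read_camera('wrist'); p,R,o=pose()
h=atz(w,[254.3,179.8],.09); print('hole',h.round(4))
tp=atz(w,[254.5,196.1],p[2]-.09); print('tip est',tp.round(4), 'tool frame',(R.T@(tp-p)).round(4),(R.T@(h-p)).round(4))
rows([.6315,.201,.235],72,13)
E
```

```text
hole [ 0.4815 -0.1405  0.09  ]
tip est [ 0.4816 -0.141   0.1486] tool frame [-0.0008 -0.0005  0.09  ] [-0.0008 -0.001   0.1486]
tcp [ 0.4826 -0.1414  0.2386] yaw 12.1 tool d cm [ 21.744 -30.358   0.358] rotvec [-5.00e-02  2.00e-02 -5.99e+01] t 8.85 q [ 0.61  0.23 -0.52  1.92  0.13  1.02  0.25] F [-0.5   0.49 -0.76]
13 rows of [np.float64(2.69), np.float64(-1.35), np.float64(0.03)] [np.float64(-0.0), np.float64(0.0), np.float64(-4.61)] tot [ 34.91 -17.59   0.35]
```

{"method": "step_arm", "body": {"increments": [[2.69,-1.35,0,0,0,-4.61,1],[2.69,-1.35,0,0,0,-4.61,1],[2.69,-1.35,0,0,0,-4.61,1],[2.69,-1.35,0,0,0,-4.61,1],[2.69,-1.35,0,0,0,-4.61,1],[2.69,-1.35,0,0,0,-4.61,1],[2.69,-1.35,0,0,0,-4.61,1],[2.69,-1.35,0,0,0,-4.61,1],[2.69,-1.35,0,0,0,-4.61,1],[2.69,-1.35,0,0,0,-4.61,1],[2.69,-1.35,0,0,0,-4.61,1],[2.69,-1.35,0,0,0,-4.61,1],[2.69,-1.35,0,0,0,-4.61,1],[0,0,0,0,0,0,1],[0,0,0,0,0,0,1],[0,0,0,0,0,0,1],[0,0,0,0,0,0,1]]}}

```text
t: 10.55
eef_pos: [0.6328, 0.1993, 0.2388]
tool_rot: [0.0, 0.81, 0.587, -0.0]
contact_force: [0.1, -0.9, -1.4]
gripper_width: 0.25
```

```bash
python3 - <<'E'
from h import *
goto([.6315,.201,.235],72)
w=bot.read_camera('wrist');save(w,'w5.png')
a=w['pixels'][100:240,185:325,::-1]; a=cv2.convertScaleAbs(a,alpha=1.); cv2.imwrite('pics/w5c.png',cv2.resize(a,None,fx=4,fy=4,interpolation=cv2.INTER_CUBIC))
for q in ['screw_place','driver','module']: print(q,[(x['score'],np.round(x['point'],1)) for x in bot.pinpoint(w,q)[:1]])
E
```

```text
tcp [0.6328 0.1993 0.2388] yaw 71.88 tool d cm [ 0.122 -0.181  0.385] rotvec [ 0.01  0.06 -0.12] t 10.55 q [ 0.11  0.56 -0.76  1.54  0.4   1.21  0.54] F [ 0.1  -0.88 -1.44]
screw_place [(0.68, array([261.7, 153.9]))]
driver [(0.88, array([255.9, 192.2]))]
module [(0.61, array([210.9, 150.7]))]
```

View pics/w5.png

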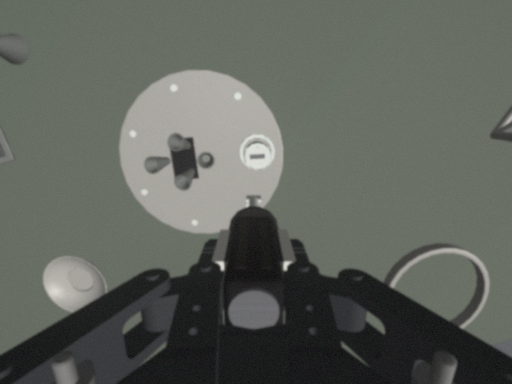

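View pics/w5c.png

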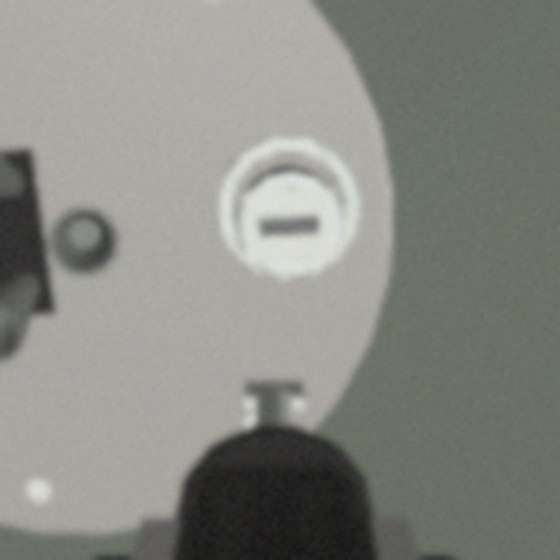

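```bash
cat >> h.py <<'E'
def slot(w,x0,x1,y0,y1,thr=None):
    g=cv2.cvtColor(w['pixels'],cv2.COLOR_RGB2GRAY)[y0:y1,x0:x1]; f=6
    G=cv2.resize(g,None,fx=f,fy=f,interpolation=cv2.INTER_CUBIC)
    t=thr or (int(G.min())+int(np.percentile(G,90)))/2
    m=(G<t).astype(np.uint8); c=max(cv2.findContours(m,0,1)[0],key=cv2.contourArea); r=cv2.minAreaRect(c)
    M=cv2.moments(c); ctr=np.array([M['m10'],M['m01']])/M['m00']
    an=0.5*np.degrees(np.arctan2(2*M['mu11'],M['mu20']-M['mu02']))
    ctr=(ctr+.5)/f-.5+[x0,y0]
    return ctr,an,np.array(r[1])/f,t
E
python3 - <<'E'
from h import *
w=bot.read_camera('wrist'); p,R,o=pose()
c,an,sz,t=slot(w,246,268,150,163); print(c,an,sz,t)
tip0=np.array([-.0008,-.0005,.09])
for z in (.0865,.0935,.1005):
    a=atz(w,c,z); e=[atz(w,c+k*np.array([np.cos(np.radians(an)),np.sin(np.radians(an))]),z) for k in (-7,7)]
    d=e[1]-e[0]; print(z,a.round(4),'len15?',(np.linalg.norm(d)*max(sz)/14*1000).round(1),'slot yaw',np.degrees(np.arctan2(d[1],d[0])).round(2),'tool',(R.T@(a-p)*100).round(2))
# ring/head heights using scene/top
for n,g in (('scene',(358.3,130.5)),('top',(149.6,174))):
    cm=bot.read_camera(n); print(n,[np.round(x['point'],1) for x in bot.cut_out(cm,'screw')[:1]],[np.round(x['point'],1) for x in bot.pinpoint(cm,'screw_place')[:1]])
    for z in (.0865,.0935,.1005): print(proj(cm,atz(w,c,z))[0].round(1))
    save(cm,n+'5.png')
E
```

```text
[255.90633759 156.6011184 ] -3.847736551667037 [ 4.30392679 14.48092016] 167.5
0.0865 [0.6077 0.209  0.0865] len15? 14.8 slot yaw 75.93 tool [ 0.05 -2.63 15.27]
0.0935 [0.6067 0.2093 0.0935] len15? 14.4 slot yaw 75.93 tool [ 0.04 -2.73 14.57]
0.1005 [0.6057 0.2096 0.1005] len15? 14.1 slot yaw 75.93 tool [ 0.04 -2.84 13.87]
scene [] [array([361.6, 126.7])]
[356.8 131.9]
[357.  129.6]
[357.3 127.4]
top [] []
[150.7 170.4]
[149.9 170. ]
[149.  169.6]
```

```bash
python3 - <<'E'
import cv2,numpy as np
a=cv2.imread('pics/w5.png')[140:210,225:295]; f=8
A=cv2.resize(a,None,fx=f,fy=f,interpolation=cv2.INTER_CUBIC)
for (x,y) in [(255.9,156.6),(254.5,196.1)]:
    cv2.drawMarker(A,(int((x-225+.5)*f),int((y-140+.5)*f)),(0,0,255),0,12,1)
s=cv2.imread('pics/scene5.png')[105:155,330:390]; S=cv2.resize(s,None,fx=9,fy=9,interpolation=cv2.INTER_CUBIC)
for (x,y) in [(356.8,131.9),(357,129.6),(357.3,127.4)]:
    cv2.drawMarker(S,(int((x-330+.5)*9),int((y-105+.5)*9)),(0,0,255),0,12,1)
cv2.imwrite('pics/a.png',A);cv2.imwrite('pics/b.png',S)
E
```

```text
(no output)
```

View pics/a.png

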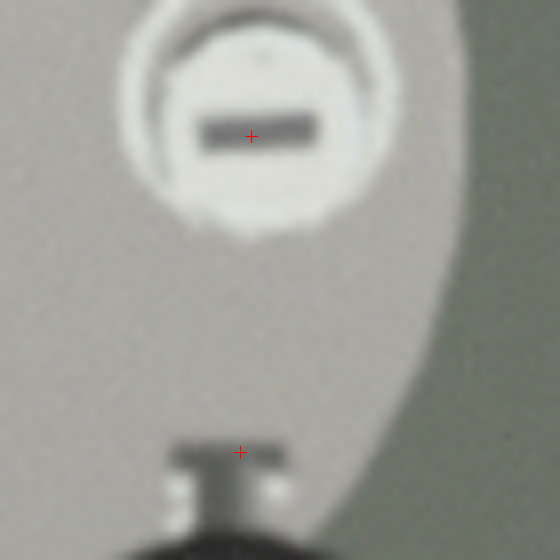

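View pics/b.png

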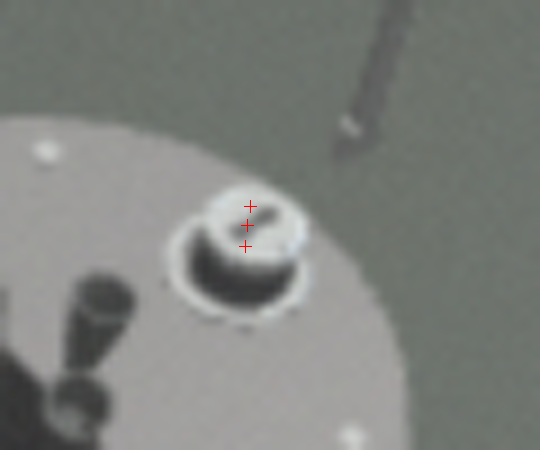

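```bash
cat >> h.py <<'E'
def tiptool(w,p,R,uv,L=.09):
    return R.T@(atz(w,uv,(p+R@[0,0,L])[2])-p)
E
python3 - <<'E'
from h import *
w=bot.read_camera('wrist'); save(w,'w6.png');p,R,o=pose()
tt=tiptool(w,p,R,[253.2,196.2]); print('tip',tt.round(4))
S=atz(w,[256.7,156.2],.0935); print('slot',S.round(4))
y=np.radians(76); Rt=np.array([[np.cos(y),np.sin(y),0],[np.sin(y),-np.cos(y),0],[0,0,-1]])
T=S+[0,0,.0155]-Rt@tt; print(T); rows(T,76,8)
E
```

```text
tip [-0.002  -0.0025  0.09  ]
slot [0.6063 0.2109 0.0935]
[0.60918168 0.21223028 0.1989999 ]
tcp [0.6324 0.201  0.2391] yaw 72.03 tool d cm [ 0.35  -2.553  4.011] rotvec [ 0.    0.   -3.97] t 11.15 q [ 0.11  0.56 -0.76  1.54  0.4   1.21  0.54] F [ 0.07  0.12 -1.74]
8 rows of [np.float64(0.05), np.float64(-0.32), np.float64(0.5)] [np.float64(0.0), np.float64(0.0), np.float64(-0.5)] tot [ 0.43 -2.54  4.01]
```

```bash
cat >> h.py <<'E'
def avg(n=1):
    return pose()
Ct=Ro.from_euler('x',-15.72,degrees=True).as_matrix()  # tool->cam check
Pt=np.array([.0,-.067,-.1425])
def tz(w,uv,z):
    k,d=K(w); n=cv2.undistortPoints(np.array([[uv]],float),k,d)[0,0]
    r=Cm.T@np.array([n[0],n[1],1.]); return Pt+r*(z-Pt[2])/r[2]
a=np.radians(15.72); Cm=np.array([[1,0,0],[0,np.cos(a),-np.sin(a)],[0,np.sin(a),np.cos(a)]])
E
python3 - <<'E'
from h import *
cs=[]
for i in range(4):
    w=bot.read_camera('wrist'); p,R,o=pose(); T=np.array(w['camera_from_world'])
    cs.append(np.r_[R.T@(-T[:3,:3].T@T[:3,3]-p),p])
print(np.round(cs,4), w['cx'],w['cy'])
t=tz(w,[253.2,196.2],.09); print('tip',t.round(4))
for g in (.049,.056,.063): print(g,'d to slot cm',((tz(w,[256.7,156.2],.09+g)-t)*100).round(2))
E
```

```text
[[-0.0016 -0.0697 -0.1425  0.6324  0.2011  0.2391]
 [-0.0016 -0.0697 -0.1425  0.6324  0.201   0.2391]
 [-0.0016 -0.0697 -0.1425  0.6324  0.201   0.2391]
 [-0.0016 -0.0697 -0.1425  0.6324  0.2011  0.2391]] 253.37261587502644 194.38055131639746
tip [-0.0001  0.      0.09  ]
0.049 d to slot cm [ 0.34 -2.64  4.9 ]
0.056 d to slot cm [ 0.35 -2.54  5.6 ]
0.063 d to slot cm [ 0.35 -2.44  6.3 ]
```

{"method": "step_arm", "body": {"increments": [[0.05,-0.32,0.5,0,0,0,1],[0.05,-0.32,0.5,0,0,0,1],[0.05,-0.32,0.5,0,0,0,1],[0.05,-0.32,0.5,0,0,0,1],[0.05,-0.32,0.5,0,0,0,1],[0.05,-0.32,0.5,0,0,0,1],[0.05,-0.32,0.5,0,0,0,1],[0,-0.3,0.5,0,0,0,1],[0,0,0,0,0,-3.8,1],[0,0,0,0,0,0,1],[0,0,0,0,0,0,1],[0,0,0,0,0,0,1],[0,0,0,0,0,0,1],[0,0,0,0,0,0,1]]}}

```text
t: 12.75
eef_pos: [0.6094, 0.2122, 0.1992]
tool_rot: [0.0, 0.789, 0.614, 0.0]
contact_force: [0.0, 0.8, -0.6]
gripper_width: 0.248
```

```bash
cat > look.py <<'E'
import sys
from h import *
n=sys.argv[1]
w=bot.read_camera('wrist'); save(w,n+'.png'); goto([.6091,.2122,.199],76)
a=cv2.resize(w['pixels'][155:225,220:290,::-1],None,fx=8,fy=8,interpolation=cv2.INTER_CUBIC); cv2.imwrite(f'pics/{n}c.png',a)
s=bot.read_camera('scene'); save(s,n+'s.png')
cv2.imwrite(f'pics/{n}sc.png',cv2.resize(s['pixels'][95:155,320:390,::-1],None,fx=8,fy=8,interpolation=cv2.INTER_CUBIC))
E
python3 look.py w7
```

```text
tcp [0.6094 0.2122 0.1992] yaw 75.81 tool d cm [-0.006 -0.025  0.017] rotvec [ 0.01 -0.   -0.19] t 12.8 q [ 0.1   0.57 -0.77  1.62  0.43  1.12  0.55] F [-0.3   0.27 -1.04]
```

View pics/w7c.png

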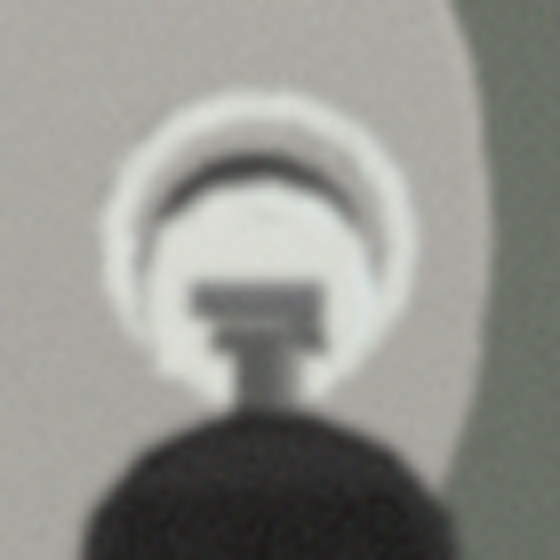

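View pics/w7sc.png

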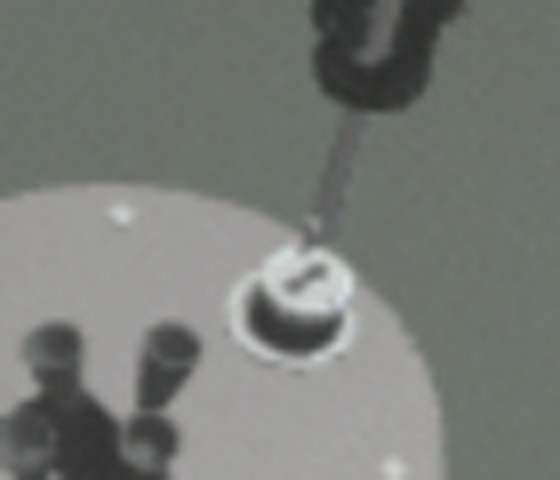

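```bash
python3 - <<'E'
from h import *
w=bot.read_camera('wrist')
dy=-.0254;dz=.0399
from scipy.optimize import brentq
for r1,r2 in ((156.2,192.0),(156.0,192.3),(156.5,191.7)):
  f=lambda g:(tz(w,[256.7,r1],.09+g)-tz(w,[251.5,r2],.09+g-dz))[1]-dy
  g=brentq(f,0.02,.12); print(g,'gap now',g-dz,'screw z',.2391-.09-g)
for g in (.006,.01,.0155,.02): print(g,(tz(w,[251.5,192.],.09+g)*100).round(3),(tz(w,[253.,196.2],.09)*100).round(3))
E
```

```text
0.050325780216226995 gap now 0.010425780216226997 screw z 0.09877421978377302
0.04674189662943558 gap now 0.00684189662943558 screw z 0.10235810337056443
0.05479955404227327 gap now 0.01489955404227327 screw z 0.09430044595772674
0.006 [-0.16  -0.198  9.6  ] [-3.1e-02  2.0e-03  9.0e+00]
0.01 [-0.162 -0.089 10.   ] [-3.1e-02  2.0e-03  9.0e+00]
0.0155 [-0.166  0.061 10.55 ] [-3.1e-02  2.0e-03  9.0e+00]
0.02 [-0.169  0.184 11.   ] [-3.1e-02  2.0e-03  9.0e+00]
```

{"method": "step_arm", "body": {"increments": [[-0.13,-0.05,0.2,0,0,0,1],[0,0,0.2,0,0,0,1],[0,0,0,0,0,0,1],[0,0,0,0,0,0,1],[0,0,0,0,0,0,1]]}}

```text
t: 13.4
eef_pos: [0.6085, 0.2111, 0.1951]
tool_rot: [-0.0, 0.789, 0.614, 0.0]
contact_force: [-0.2, 0.1, 0.1]
gripper_width: 0.246
```

```bash
python3 look.py w8
```

```text
tcp [0.6085 0.2111 0.1951] yaw 75.83 tool d cm [ 0.121  0.028 -0.385] rotvec [ 0.01 -0.   -0.17] t 13.45 q [ 0.1   0.57 -0.77  1.63  0.43  1.11  0.55] F [ 0.58 -0.8  -1.59]
```

View pics/w8c.png

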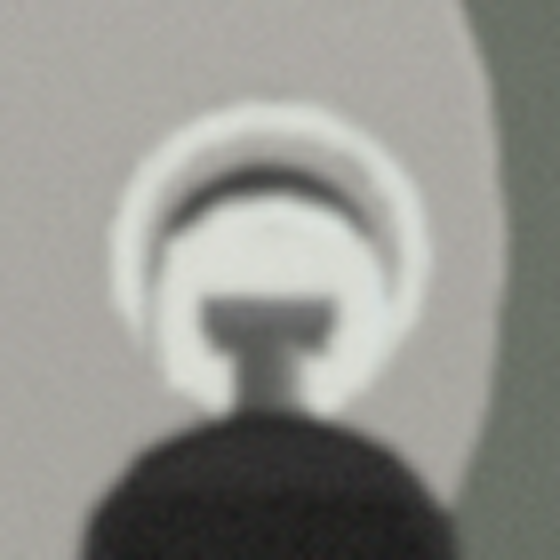

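View pics/w8sc.png

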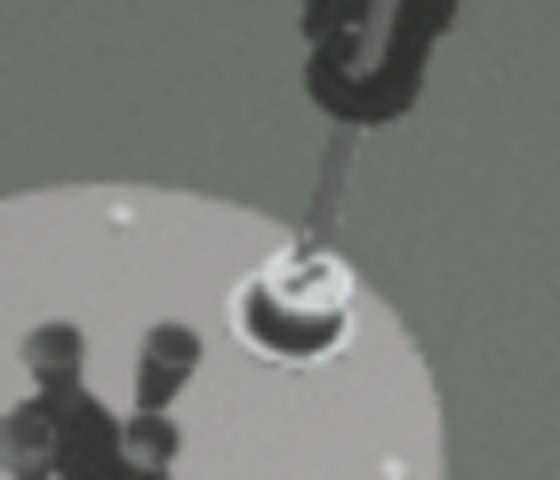

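{"method": "step_arm", "body": {"increments": [[0,0,0.1,0,0,0,1],[0,0,0.1,0,0,0,1],[0,0,0.1,0,0,0,1],[0,0,0.1,0,0,0,1],[0,0,0,0,0,0,1],[0,0,0,0,0,0,1]]}}

```text
t: 14.1
eef_pos: [0.6085, 0.211, 0.1911]
tool_rot: [-0.0, 0.789, 0.614, -0.0]
contact_force: [-0.2, -0.3, 0.0]
gripper_width: 0.245
```

```bash
python3 look.py w9
```

```text
tcp [0.6085 0.2111 0.1911] yaw 75.83 tool d cm [ 0.126  0.029 -0.789] rotvec [ 0.   -0.   -0.17] t 14.15 q [ 0.1   0.58 -0.76  1.63  0.44  1.11  0.55] F [-0.39  0.49  0.05]
```

View pics/w9c.png

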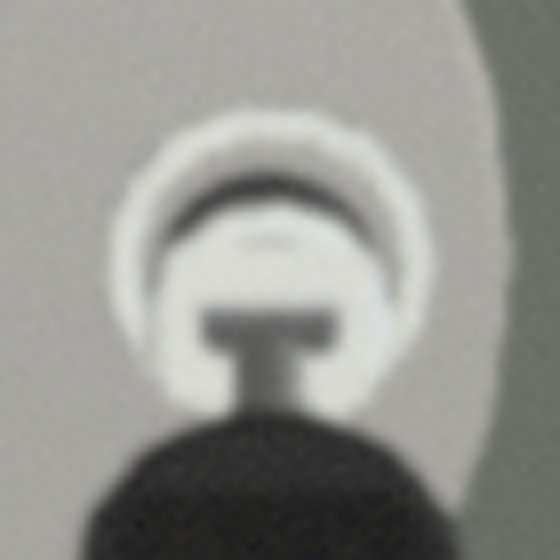

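View pics/w9sc.png

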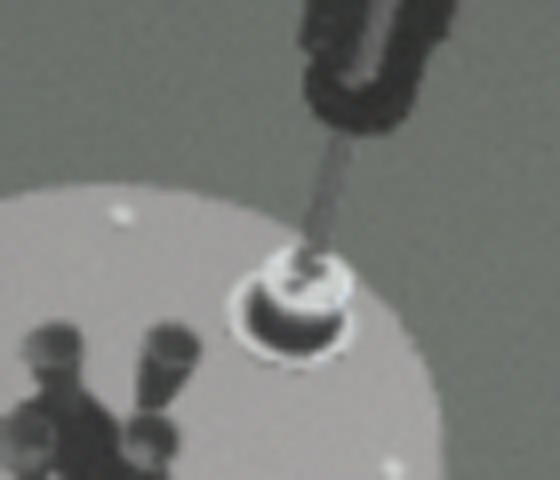

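{"method": "step_arm", "body": {"increments": [[0,0,0.1,0,0,0,1],[0,0,0.1,0,0,0,1],[0,0,0,0,0,0,1],[0,0,0,0,0,0,1]]}}

```text
t: 14.6
eef_pos: [0.6085, 0.211, 0.189]
tool_rot: [-0.0, 0.789, 0.614, -0.0]
contact_force: [-0.3, -0.2, -1.7]
gripper_width: 0.248
```

```bash
python3 look.py w10
```

```text
tcp [0.6085 0.211  0.1891] yaw 75.83 tool d cm [ 0.13   0.03  -0.993] rotvec [ 0.    0.   -0.17] t 14.65 q [ 0.1   0.58 -0.76  1.64  0.44  1.1   0.54] F [-0.41 -0.19 -1.58]
```

View pics/w10c.png

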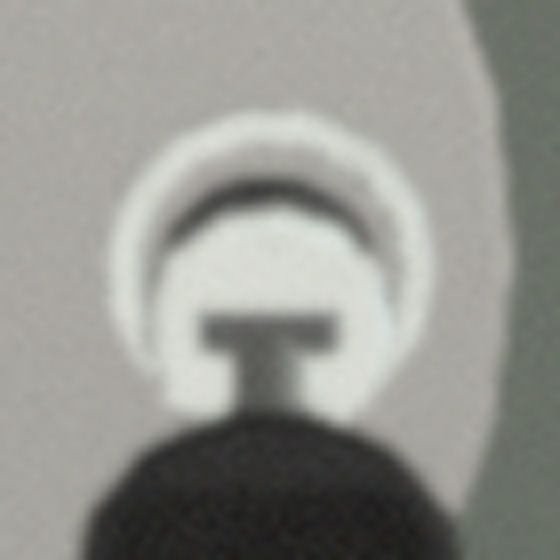

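View pics/w10sc.png

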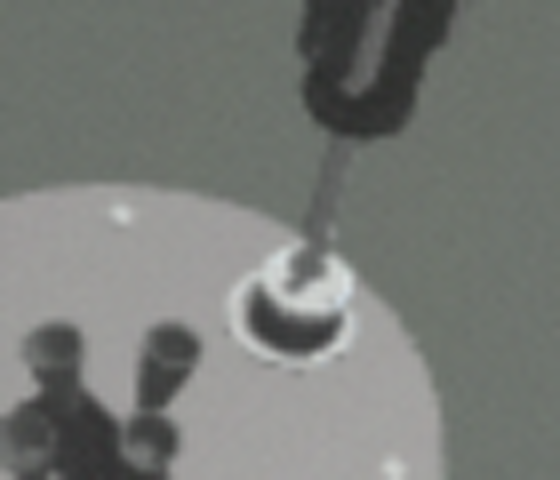

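{"method": "step_arm", "body": {"increments": [[0,0,0.1,0,0,0,1],[0,0,0.1,0,0,0,1],[0,0,0,0,0,0,1],[0,0,0,0,0,0,1]]}}

```text
t: 15.1
eef_pos: [0.6085, 0.211, 0.187]
tool_rot: [-0.0, 0.789, 0.614, -0.0]
contact_force: [-0.2, -0.8, -0.5]
gripper_width: 0.247
```

```bash
python3 look.py w11
```

```text
tcp [0.6085 0.211  0.1871] yaw 75.82 tool d cm [ 0.13   0.029 -1.19 ] rotvec [ 0.    0.   -0.18] t 15.15 q [ 0.1   0.58 -0.76  1.64  0.44  1.1   0.54] F [-0.22  0.27 -1.66]
```

View pics/w11c.png

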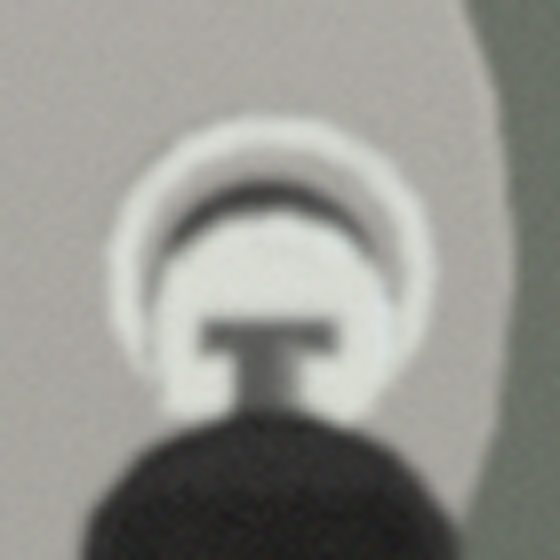

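View pics/w11sc.png

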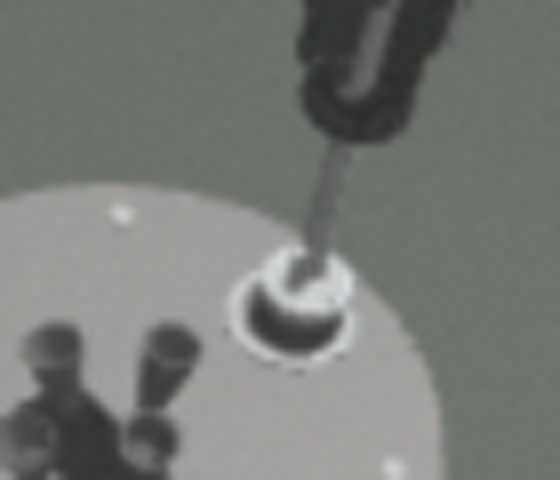

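{"method": "step_arm", "body": {"increments": [[0,0,0.1,0,0,0,1],[0,0,0.05,0,0,0,1],[0,0,0,0,0,0,1],[0,0,0,0,0,0,1]]}}

```text
t: 15.6
eef_pos: [0.6085, 0.211, 0.1856]
tool_rot: [0.0, 0.789, 0.614, -0.0]
contact_force: [-0.1, 0.2, -1.6]
gripper_width: 0.247
```

```bash
python3 - <<'E'
from h import *
goto([.6091,.2122,.199],76)
E
```

```text
tcp [0.6085 0.211  0.1856] yaw 75.83 tool d cm [ 0.129  0.031 -1.342] rotvec [ 0.    0.   -0.17] t 15.6 q [ 0.1   0.58 -0.76  1.64  0.44  1.1   0.54] F [-0.05  0.15 -1.63]
```

{"method": "step_arm", "body": {"increments": [[0,0,0.1,0,0,0,1],[0,0,0.05,0,0,0,1],[0,0,0,0,0,0,1],[0,0,0,0,0,0,1]]}}

```text
t: 16.0
eef_pos: [0.6085, 0.2111, 0.1841]
tool_rot: [-0.0, 0.789, 0.614, -0.0]
contact_force: [-0.5, -0.3, -2.9]
gripper_width: 0.25
```

```bash
python3 look.py w12
```

```text
tcp [0.6085 0.2111 0.1841] yaw 75.83 tool d cm [ 0.125  0.03  -1.487] rotvec [ 0.   -0.   -0.17] t 16.05 q [ 0.1   0.58 -0.76  1.64  0.44  1.1   0.54] F [-0.32  0.01 -1.27]
```

View pics/w12c.png

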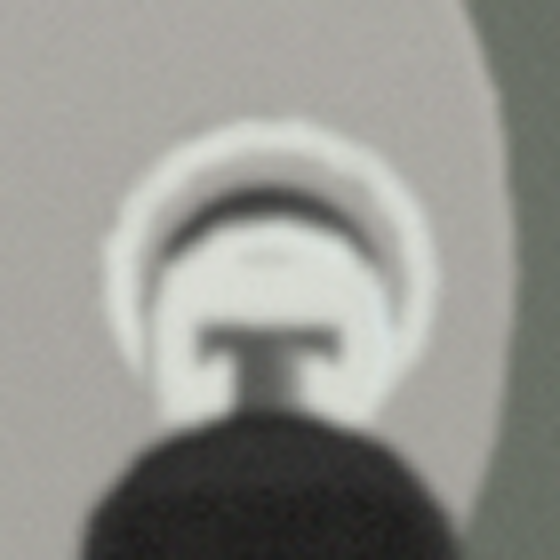

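View pics/w12sc.png

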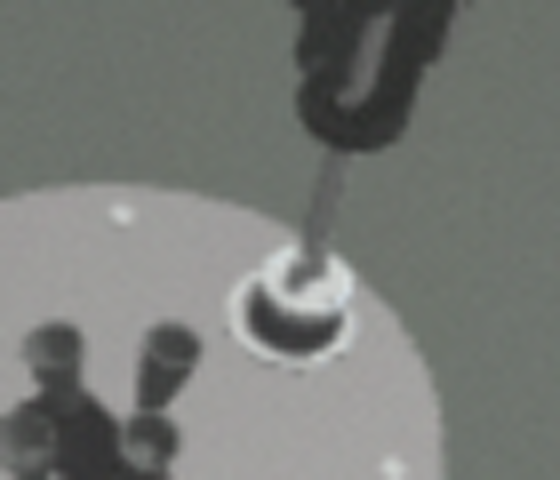

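{"method": "step_arm", "body": {"increments": [[0,0,0.1,0,0,0,1],[0,0,0,0,0,0,1],[0,0,0,0,0,0,1]]}}

```text
t: 16.4
eef_pos: [0.6085, 0.211, 0.1831]
tool_rot: [-0.0, 0.789, 0.614, -0.0]
contact_force: [1.0, -0.2, -0.9]
gripper_width: 0.245
```

{"method": "step_arm", "body": {"increments": [[0,0,0.1,0,0,0,1],[0,0,0,0,0,0,1],[0,0,0,0,0,0,1]]}}

```text
t: 16.7
eef_pos: [0.6085, 0.2111, 0.1821]
tool_rot: [-0.0, 0.789, 0.614, -0.0]
contact_force: [0.7, -0.1, -0.7]
gripper_width: 0.246
```

{"method": "step_arm", "body": {"increments": [[0,0,0.1,0,0,0,1],[0,0,0,0,0,0,1],[0,0,0,0,0,0,1]]}}

```text
t: 17.0
eef_pos: [0.6085, 0.211, 0.1811]
tool_rot: [-0.0, 0.789, 0.614, -0.0]
contact_force: [-0.8, 0.8, -1.3]
gripper_width: 0.248
```

{"method": "step_arm", "body": {"increments": [[0,0,0.1,0,0,0,1],[0,0,0,0,0,0,1],[0,0,0,0,0,0,1]]}}

```text
t: 17.3
eef_pos: [0.6085, 0.211, 0.1801]
tool_rot: [-0.0, 0.789, 0.614, -0.0]
contact_force: [-0.2, -0.7, -1.4]
gripper_width: 0.249
```

```bash
python3 look.py w13
```

```text
tcp [0.6085 0.211  0.1801] yaw 75.83 tool d cm [ 0.128  0.033 -1.893] rotvec [-0.    0.   -0.17] t 17.35 q [ 0.1   0.59 -0.76  1.64  0.45  1.09  0.54] F [ 1.21 -0.29 -1.1 ]
```

View pics/w13c.png

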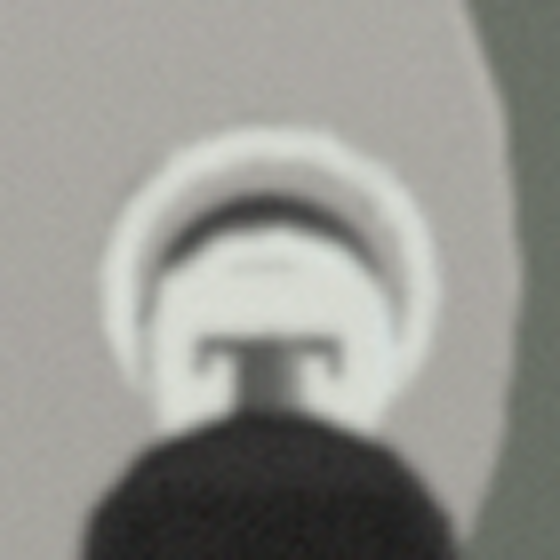

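View pics/w13sc.png

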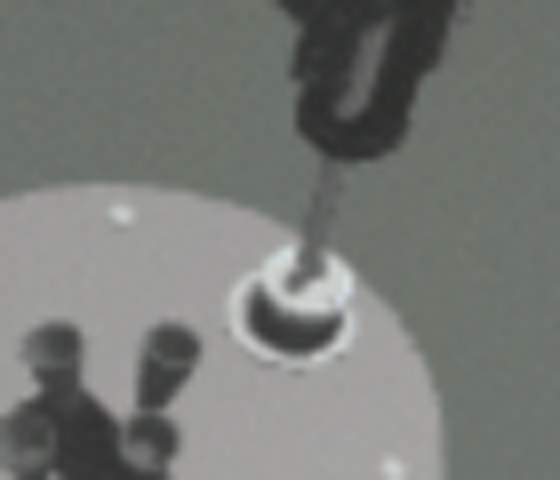

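```bash
python3 - <<'E'
from h import *
w=bot.read_camera('wrist')
for g in (-.005,-.003,0,.003,.006): print(g,(tz(w,[253.4,198.9],.09+g)*100).round(3),tz(w,[253.4,196.2],.09)[1].round(4)*100)
for tipz in (.0901,):
  pass
E
python3 - <<'E'
import cv2
a=cv2.imread('pics/w13.png')[160:220,225:285]
cv2.imwrite('pics/w13d.png',cv2.resize(cv2.convertScaleAbs(a,alpha=1.1),None,fx=10,fy=10,interpolation=cv2.INTER_CUBIC))
E
```

```text
-0.005 [2.0e-03 8.8e-02 8.5e+00] 0.0
-0.003 [2.00e-03 1.47e-01 8.70e+00] 0.0
0 [2.00e-03 2.37e-01 9.00e+00] 0.0
0.003 [2.00e-03 3.26e-01 9.30e+00] 0.0
0.006 [2.00e-03 4.16e-01 9.60e+00] 0.0
```

View pics/w13d.png

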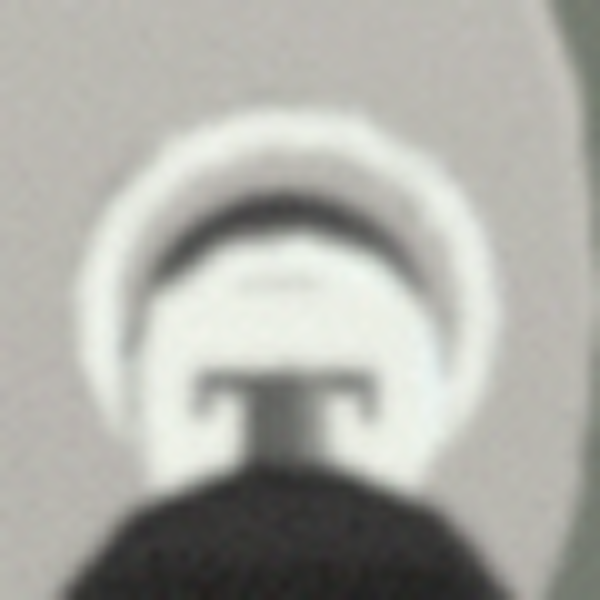

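```bash
python3 - <<'E'
import cv2,numpy as np
ims=[cv2.imread(f'pics/{n}.png')[185:335,215:295] for n in ('w5','w7','w10','w13')]
A=np.hstack([cv2.convertScaleAbs(i,alpha=1.5,beta=20) for i in ims])
cv2.imwrite('pics/cmp.png',cv2.resize(A,None,fx=2.5,fy=2.5,interpolation=cv2.INTER_CUBIC)[:600])
for n in ('w5','w7','w8','w9','w10','w11','w12','w13'):
    g=cv2.cvtColor(cv2.imread(f'pics/{n}.png'),6).astype(float)
    col=g[190:230,251:256].mean(1); print(n,col[8:24].astype(int))
E
```

```text
w5 [102 103 103 103 101 103 100  90  70  48  44  47  48  48  46  47]
w7 [100 101 101 102 101 101  99  90  70  49  43  47  49  49  47  48]
w8 [100 101 101 102 100 100  97  90  69  49  43  47  48  48  47  46]
w9 [101 101 100 101 100 100  99  89  70  50  44  47  49  48  49  47]
w10 [ 99 101 102 101 100 101  98  90  70  49  44  48  48  48  49  49]
w11 [ 99 100 101 101 100 100  97  88  69  50  44  48  49  49  47  46]
w12 [ 99 101 102 100 100 100  98  89  68  48  44  49  49  48  48  48]
w13 [105 100 101 101 101 100  98  89  69  50  43  47  49  48  48  47]
```

View pics/cmp.png

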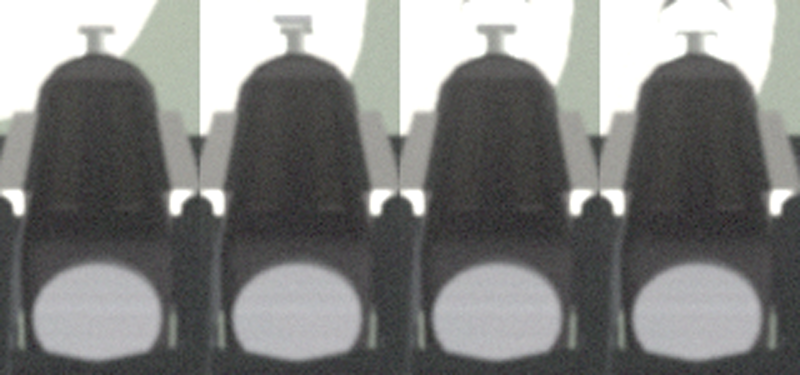

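```bash
python3 - <<'E'
import cv2,numpy as np
print(list(range(188,206)))
for n in ('w5','w7','w8','w9','w10','w11','w12','w13'):
    g=cv2.cvtColor(cv2.imread(f'pics/{n}.png'),6).astype(float)
    print(n,'L',g[188:206,247:249].mean(1).astype(int)); print(n,'R',g[188:206,258:260].mean(1).astype(int))
E
```

```text
[188, 189, 190, 191, 192, 193, 194, 195, 196, 197, 198, 199, 200, 201, 202, 203, 204, 205]
w5 L [169 168 167 168 167 166 154 132 111 106 124 162 186 193 181 183 190 183]
w5 R [169 168 168 168 168 164 157 133 109 106 129 166 192 197 182 170 163 149]
w7 L [212 194 158 126 113 108 119 131 120 111 127 164 191 203 206 203 195 170]
w7 R [212 194 162 134 124 120 117 120 112 109 131 166 198 204 207 202 187 158]
w8 L [218 216 212 193 149 121 110 105 101 106 127 164 191 199 202 201 198 183]
w8 R [216 215 210 192 157 124 113 105  99 107 131 166 195 204 205 203 202 188]
w9 L [217 216 216 212 199 166 130 108  97 103 126 161 192 200 202 202 198 187]
w9 R [215 216 215 211 196 165 128 106  99 101 127 164 194 204 205 203 198 182]
w10 L [216 215 218 216 211 190 144 110 101 101 123 161 190 201 201 202 196 183]
w10 R [216 215 215 214 208 189 144 110  98 102 126 164 195 204 206 204 198 183]
w11 L [216 217 217 216 213 203 176 131 100 101 121 160 188 200 199 201 197 185]
w11 R [214 215 216 216 210 201 176 130 103 101 126 163 194 204 204 205 199 181]
w12 L [218 217 216 216 216 211 195 158 117 103 121 157 185 200 202 200 197 186]
w12 R [216 215 216 216 214 210 202 170 127 107 126 162 191 204 204 202 198 182]
w13 L [213 214 216 215 215 217 215 210 186 141 126 155 184 196 199 200 195 185]
w13 R [215 215 215 215 216 216 214 206 184 142 129 161 192 200 202 202 198 183]
```

{"method": "step_arm", "body": {"increments": [[0,0.05,0,0,0,0,1],[0,0,0.05,0,0,0,1],[0,0,0,0,0,0,1],[0,0,0,0,0,0,1]]}}

```text
t: 17.85
eef_pos: [0.6092, 0.211, 0.1799]
tool_rot: [0.0, 0.789, 0.614, 0.0]
contact_force: [-0.2, -0.4, 0.5]
gripper_width: 0.246
```

{"method": "step_arm", "body": {"increments": [[0,0,0.1,0,0,0,1],[0,0,0,0,0,0,1],[0,0,0,0,0,0,1]]}}

```text
t: 18.15
eef_pos: [0.6091, 0.211, 0.1788]
tool_rot: [0.0, 0.789, 0.614, 0.0]
contact_force: [-0.9, -1.1, 2.4]
gripper_width: 0.244
```

{"method": "step_arm", "body": {"increments": [[0,0,0.1,0,0,0,1],[0,0,0.1,0,0,0,1],[0,0,0,0,0,0,1],[0,0,0,0,0,0,1]]}}

```text
t: 18.55
eef_pos: [0.6091, 0.211, 0.1767]
tool_rot: [0.0, 0.789, 0.614, 0.0]
contact_force: [0.0, -0.8, 2.8]
gripper_width: 0.25
```

```bash
python3 look.py w14;python3 - <<'E'
from h import *
goto([0,0,0],76)
E
```

```text
tcp [0.6091 0.211  0.1767] yaw 75.83 tool d cm [ 0.117 -0.028 -2.228] rotvec [ 0.01 -0.01 -0.17] t 18.6 q [ 0.1   0.59 -0.76  1.65  0.45  1.08  0.54] F [ 0.78 -0.73  2.06]
tcp [0.6091 0.211  0.1767] yaw 75.83 tool d cm [-35.374 -53.892  17.651] rotvec [ 0.01 -0.01 -0.17] t 18.65 q [ 0.1   0.59 -0.76  1.65  0.45  1.08  0.54] F [-0.28 -0.45  3.46]
```

View pics/w14c.png

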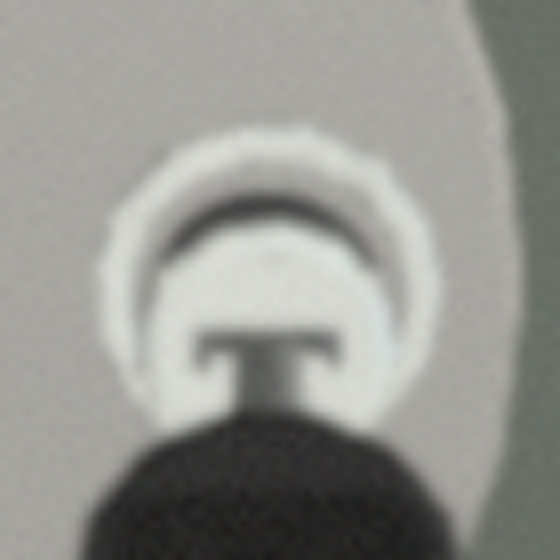

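View pics/w14sc.png

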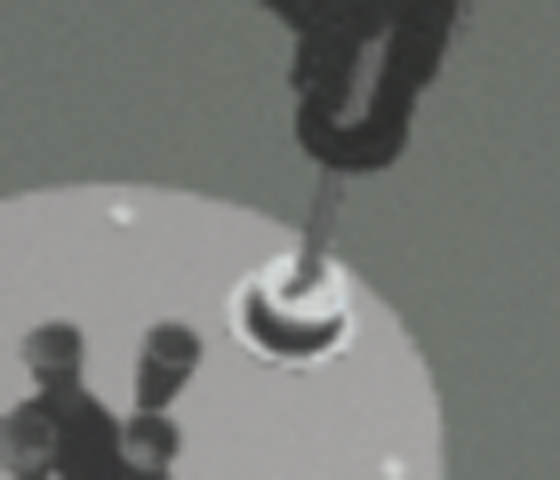

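{"method": "step_arm", "body": {"increments": [[0,0,0.1,0,0,0,1],[0,0,0.1,0,0,0,1],[0,0,0.05,0,0,0,1],[0,0,0,0,0,0,1],[0,0,0,0,0,0,1]]}}

```text
t: 19.15
eef_pos: [0.6091, 0.211, 0.1742]
tool_rot: [0.0, 0.789, 0.614, 0.0]
contact_force: [0.3, 0.3, 5.1]
gripper_width: 0.251
```

{"method": "step_arm", "body": {"increments": [[0,0,0.05,0,0,0,1],[0,0,0,0,0,0,1],[0,0,0,0,0,0,1]]}}

```text
t: 19.45
eef_pos: [0.6091, 0.211, 0.1738]
tool_rot: [0.0, 0.789, 0.614, 0.0]
contact_force: [0.8, -0.2, 5.7]
gripper_width: 0.245
```

{"method": "step_arm", "body": {"increments": [[0,0,0.05,0,0,0,1],[0,0,0,0,0,0,1],[0,0,0,0,0,0,1]]}}

```text
t: 19.75
eef_pos: [0.6092, 0.2111, 0.1737]
tool_rot: [0.0, 0.789, 0.614, 0.0]
contact_force: [0.4, -0.9, 7.2]
gripper_width: 0.251
```

{"method": "step_arm", "body": {"increments": [[0,0,0.05,0,0,0,1],[0,0,0,0,0,0,1],[0,0,0,0,0,0,1]]}}

```text
t: 20.05
eef_pos: [0.6094, 0.2112, 0.1736]
tool_rot: [0.0, 0.789, 0.614, 0.001]
contact_force: [-0.1, -1.3, 9.3]
gripper_width: 0.249
```

{"method": "step_arm", "body": {"increments": [[0,0,0,0,0,0,1]]}}

```text
t: 20.15
eef_pos: [0.6094, 0.2112, 0.1736]
tool_rot: [0.0, 0.789, 0.614, 0.001]
contact_force: [-1.4, -1.2, 10.0]
gripper_width: 0.247
```

{"method": "step_arm", "body": {"increments": [[0,0,0,0,0,4,1],[0,0,0,0,0,4,1],[0,0,0,0,0,4,1],[0,0,0,0,0,4,1],[0,0,0,0,0,0,1],[0,0,0,0,0,0,1]]}}

```text
t: 20.75
eef_pos: [0.6095, 0.2113, 0.1736]
tool_rot: [0.0, 0.867, 0.499, 0.001]
contact_force: [-0.8, -0.3, 9.1]
gripper_width: 0.244
```

```bash
python3 - <<'E'
from h import *
goto([.6091,.2111,.1737],-14); print(np.round(bot.get_obs()['torque'],3))
w=bot.read_camera('wrist'); save(w,'w15.png'); cv2.imwrite('pics/w15c.png',cv2.resize(w['pixels'][155:225,220:290,::-1],None,fx=8,fy=8,interpolation=cv2.INTER_CUBIC))
print(np.round(bot.get_obs()['torque'],3),np.round(bot.get_obs()['contact_force'],3))
E
```

```text
tcp [0.6095 0.2113 0.1736] yaw 59.82 tool d cm [-0.041 -0.024 -0.009] rotvec [ 1.000e-02 -1.000e-01  7.382e+01] t 20.75 q [ 0.06  0.58 -0.69  1.65  0.41  1.06  0.29] F [-0.76 -0.3   9.12]
[-0.115  0.07   0.056]
[-0.138  0.093  0.056] [-0.064 -0.209  8.064]
```

View pics/w15c.png

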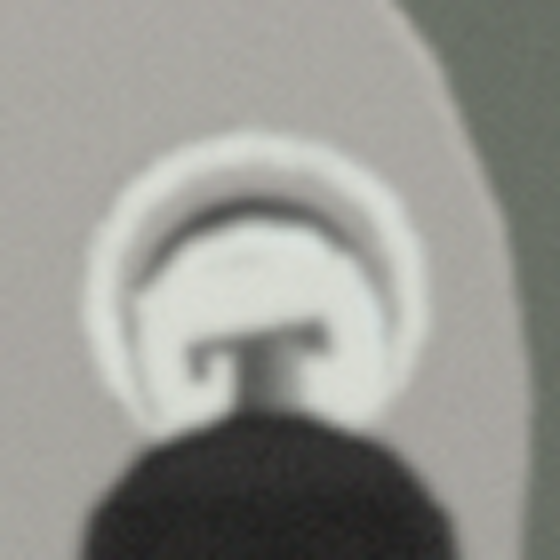

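{"method": "step_arm", "body": {"increments": [[0,0,0,0,0,4,1],[0,0,0,0,0,4,1],[0,0,0,0,0,4,1],[0,0,0,0,0,0,1],[0,0,0,0,0,0,1]]}}

```text
t: 21.3
eef_pos: [0.6095, 0.2112, 0.1736]
tool_rot: [0.0, 0.914, 0.405, 0.001]
contact_force: [-0.4, -0.2, 8.4]
gripper_width: 0.248
```

```bash
cat > lk.py <<'E'
import sys
from h import *
n=sys.argv[1]
goto([.6091,.2111,.1737],-14); print(np.round(bot.get_obs()['torque'],3))
w=bot.read_camera('wrist'); save(w,n+'.png'); cv2.imwrite(f'pics/{n}c.png',cv2.resize(w['pixels'][155:225,220:290,::-1],None,fx=8,fy=8,interpolation=cv2.INTER_CUBIC))
print(np.round(bot.get_obs()['torque'],3),np.round(bot.get_obs()['contact_force'],3))
E
python3 lk.py w16
```

```text
tcp [0.6095 0.2112 0.1736] yaw 47.82 tool d cm [-0.033 -0.027 -0.009] rotvec [ 2.000e-02 -1.000e-01  6.182e+01] t 21.3 q [ 0.03  0.56 -0.65  1.65  0.38  1.05  0.1 ] F [-0.38 -0.24  8.38]
[-0.255  0.129  0.004]
[-0.232  0.048  0.02 ] [-0.31   0.116  9.51 ]
```

View pics/w16c.png

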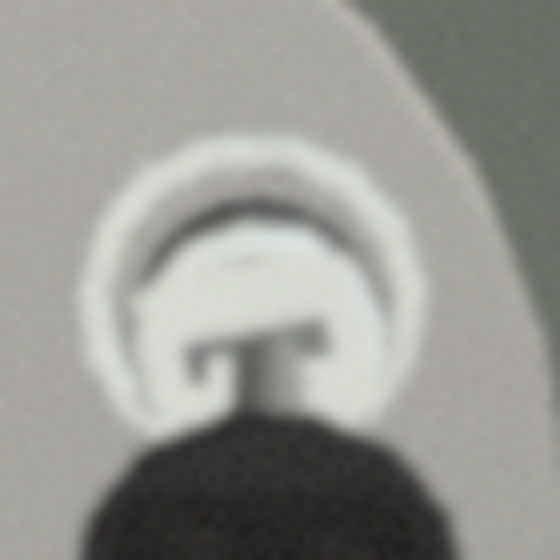

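{"method": "step_arm", "body": {"increments": [[0,0,0,0,0,4,1],[0,0,0,0,0,4,1],[0,0,0,0,0,4,1],[0,0,0,0,0,4,1],[0,0,0,0,0,4,1],[0,0,0,0,0,0,1]]}}

```text
t: 21.95
eef_pos: [0.6095, 0.2108, 0.1736]
tool_rot: [0.0, 0.971, 0.239, 0.001]
contact_force: [-0.4, -1.3, 9.5]
gripper_width: 0.246
```

{"method": "step_arm", "body": {"increments": [[0,0,0,0,0,4,1],[0,0,0,0,0,4,1],[0,0,0,0,0,4,1],[0,0,0,0,0,4,1],[0,0,0,0,0,4,1],[0,0,0,0,0,0,1]]}}

```text
t: 22.55
eef_pos: [0.6094, 0.2106, 0.1736]
tool_rot: [0.0, 0.998, 0.067, 0.001]
contact_force: [-0.8, -1.2, 8.2]
gripper_width: 0.246
```

```bash
python3 lk.py w17
```

```text
tcp [0.6094 0.2106 0.1736] yaw 7.7 tool d cm [-0.019 -0.054 -0.013] rotvec [ 0.04 -0.07 21.7 ] t 22.55 q [-0.08  0.53 -0.49  1.66  0.28  1.02 -0.53] F [-0.81 -1.23  8.17]
[-0.451  0.363 -0.007]
[-0.386  0.382  0.056] [-1.847 -1.639  9.773]
```

View pics/w17c.png

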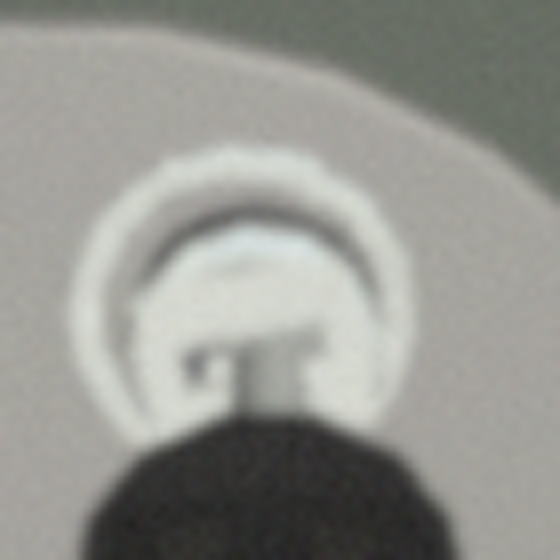

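{"method": "step_arm", "body": {"increments": [[-0.03,0.03,0,0,0,0,1],[0,0,0,0,0,0,1],[0,0,0,0,0,4,1],[0,0,0,0,0,4,1],[0,0,0,0,0,0,1],[0,0,0,0,0,0,1]]}}

```text
t: 23.2
eef_pos: [0.6092, 0.2104, 0.1736]
tool_rot: [0.0, 1.0, -0.002, 0.001]
contact_force: [-1.8, -1.9, 9.4]
gripper_width: 0.25
```

```bash
python3 lk.py w18
```

```text
tcp [0.6092 0.2104 0.1736] yaw -0.19 tool d cm [-0.008 -0.072 -0.011] rotvec [ 1.000e-02 -7.000e-02  1.381e+01] t 23.2 q [-0.1   0.52 -0.46  1.66  0.26  1.02 -0.65] F [-1.76 -1.92  9.42]
[-0.384  0.311  0.043]
[-0.418  0.253 -0.028] [-0.227 -0.441  9.812]
```

{"method": "step_arm", "body": {"increments": [[0,0,0,0,0,4,1],[0,0,0,0,0,4,1],[0,0,0,0,0,0,1],[0,0,0,0,0,0,1]]}}

```text
t: 23.65
eef_pos: [0.6091, 0.2103, 0.1736]
tool_rot: [0.0, 0.997, -0.071, 0.001]
contact_force: [-1.4, -1.4, 8.8]
gripper_width: 0.244
```

```bash
python3 lk.py w19
```

```text
tcp [0.6091 0.2103 0.1736] yaw -8.2 tool d cm [-0.012 -0.078 -0.013] rotvec [ 0.02 -0.06  5.8 ] t 23.65 q [-0.12  0.52 -0.43  1.67  0.25  1.01 -0.77] F [-1.43 -1.38  8.76]
[-0.457  0.391  0.04 ]
[-0.493  0.385  0.002] [-1.242 -2.12  10.755]
```

View pics/w19c.png

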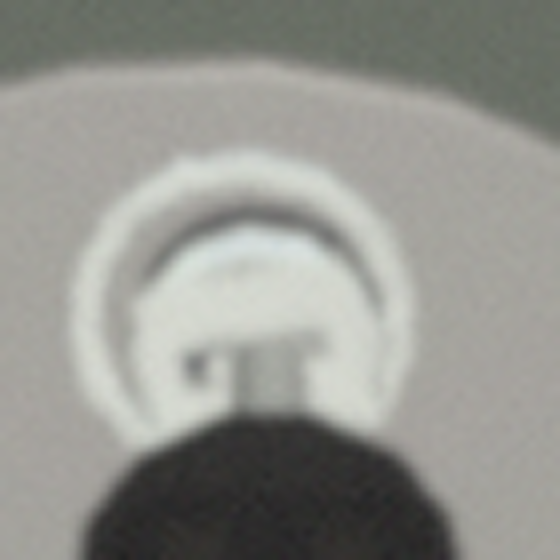

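{"method": "step_arm", "body": {"increments": [[-0.02,0.03,0,0,0,0,1],[0,0,0,0,0,3,1],[0,0,0,0,0,0,1],[0,0,0,0,0,0,1]]}}

```text
t: 24.1
eef_pos: [0.609, 0.2101, 0.1736]
tool_rot: [0.0, 0.995, -0.097, 0.001]
contact_force: [-0.2, -0.3, 10.5]
gripper_width: 0.25
```

```bash
python3 lk.py w20; python3 lk.py w20b
```

```text
tcp [0.609  0.2101 0.1736] yaw -11.19 tool d cm [-0.004 -0.096 -0.01 ] rotvec [-0.   -0.07  2.81] t 24.1 q [-0.13  0.52 -0.42  1.67  0.24  1.01 -0.82] F [-0.15 -0.3  10.51]
[-0.453  0.254  0.006]
[-0.427  0.246  0.05 ] [-1.548 -1.455  9.586]
tcp [0.6089 0.2101 0.1736] yaw -11.19 tool d cm [-0.003 -0.098 -0.01 ] rotvec [-0.   -0.07  2.81] t 24.15 q [-0.13  0.52 -0.42  1.67  0.24  1.01 -0.82] F [-1.55 -1.46  9.59]
[-0.427  0.246  0.05 ]
[-0.416  0.246  0.013] [-0.957 -1.702  9.695]
```

{"method": "step_arm", "body": {"increments": [[0,0,0,0,0,3,1],[0,0,0,0,0,0,1],[0,0,0,0,0,0,1]]}}

```text
t: 24.5
eef_pos: [0.6089, 0.2101, 0.1736]
tool_rot: [0.0, 0.992, -0.124, 0.001]
contact_force: [-1.9, -1.1, 9.1]
gripper_width: 0.248
```

```bash
python3 lk.py w21;  python3 lk.py w21b
```

```text
tcp [0.6089 0.2101 0.1736] yaw -14.19 tool d cm [-0.004 -0.1   -0.011] rotvec [ 0.   -0.07 -0.19] t 24.5 q [-0.14  0.51 -0.4   1.67  0.23  1.01 -0.87] F [-1.85 -1.15  9.08]
[-0.488  0.299  0.023]
[-0.429  0.335  0.027] [-1.363 -1.356 10.454]
tcp [0.6089 0.2101 0.1736] yaw -14.19 tool d cm [-0.003 -0.099 -0.012] rotvec [ 0.   -0.07 -0.19] t 24.55 q [-0.14  0.51 -0.4   1.67  0.23  1.01 -0.87] F [-1.36 -1.36 10.45]
[-0.429  0.335  0.027]
[-0.414  0.342  0.02 ] [-1.426 -0.438  8.923]
```

View pics/w21c.png

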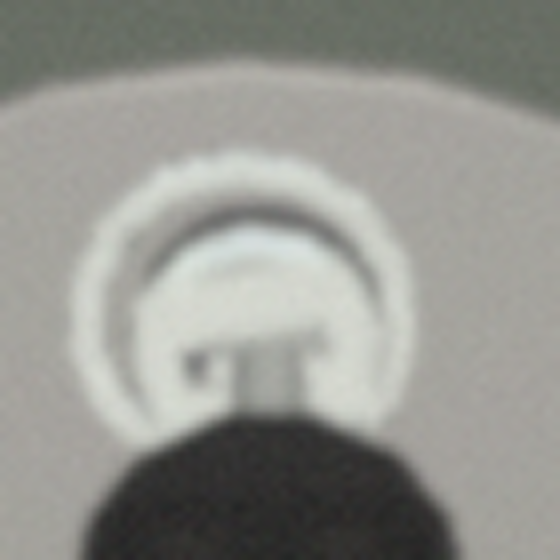

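{"method": "step_arm", "body": {"increments": [[0,0,0,0,0,2,1],[0,0,0,0,0,0,1],[0,0,0,0,0,0,1]]}}

```text
t: 24.9
eef_pos: [0.6089, 0.2101, 0.1736]
tool_rot: [0.0, 0.99, -0.141, 0.001]
contact_force: [-1.5, -1.3, 10.2]
gripper_width: 0.252
```

```bash
python3 lk.py w22;  python3 lk.py w22b; python3 lk.py w22c
```

```text
tcp [0.6089 0.2101 0.1736] yaw -16.19 tool d cm [-0.006 -0.101 -0.015] rotvec [ 0.   -0.06 -2.19] t 24.9 q [-0.14  0.51 -0.4   1.67  0.23  1.01 -0.9 ] F [-1.51 -1.34 10.16]
[-0.427  0.312  0.019]
[-0.381  0.36   0.07 ] [-0.816 -1.791 10.566]
tcp [0.6089 0.2101 0.1736] yaw -16.19 tool d cm [-0.009 -0.102 -0.009] rotvec [-0.   -0.07 -2.19] t 24.95 q [-0.14  0.51 -0.4   1.67  0.23  1.01 -0.9 ] F [-0.82 -1.79 10.57]
[-0.381  0.36   0.07 ]
[-0.415  0.323 -0.015] [-0.746 -0.963 10.109]
tcp [0.6089 0.2101 0.1736] yaw -16.19 tool d cm [-0.008 -0.104 -0.012] rotvec [-0.   -0.06 -2.19] t 25.0 q [-0.14  0.51 -0.4   1.67  0.23  1.01 -0.9 ] F [-0.75 -0.96 10.11]
[-0.415  0.323 -0.015]
[-0.385  0.304  0.027] [-1.296 -1.379  9.51 ]
```

{"method": "step_arm", "body": {"increments": [[0,0,0,0,0,-3,1],[0,0,-0.05,0,0,0,1],[0,0,-0.1,0,0,0,1],[0,0,-0.1,0,0,0,1],[0,0,-0.1,0,0,0,1],[0,0,-0.1,0,0,0,1],[0,0,-0.1,0,0,0,1],[0,0,-0.1,0,0,0,1],[0,0,0,0,0,0,1],[0,0,0,0,0,0,1]]}}

```text
t: 26.05
eef_pos: [0.6084, 0.2101, 0.179]
tool_rot: [0.0, 0.993, -0.115, -0.0]
contact_force: [1.1, -1.7, 2.2]
gripper_width: 0.247
```

```bash
python3 lk.py w23; python3 lk.py w23b
```

```text
tcp [0.6084 0.2101 0.179 ] yaw -13.18 tool d cm [ 0.043 -0.108  0.525] rotvec [0.02 0.01 0.82] t 26.05 q [-0.13  0.51 -0.41  1.66  0.23  1.02 -0.85] F [ 1.1  -1.69  2.2 ]
[-0.464 -0.169 -0.011]
[-0.404 -0.161 -0.019] [ 0.794 -1.637  2.52 ]
tcp [0.6084 0.2102 0.179 ] yaw -13.18 tool d cm [ 0.043 -0.103  0.527] rotvec [0.01 0.   0.82] t 26.1 q [-0.13  0.51 -0.41  1.66  0.23  1.02 -0.85] F [ 0.79 -1.64  2.52]
[-0.404 -0.161 -0.019]
[-0.406 -0.126  0.003] [ 0.246 -1.947  2.487]
```

View pics/w23c.png

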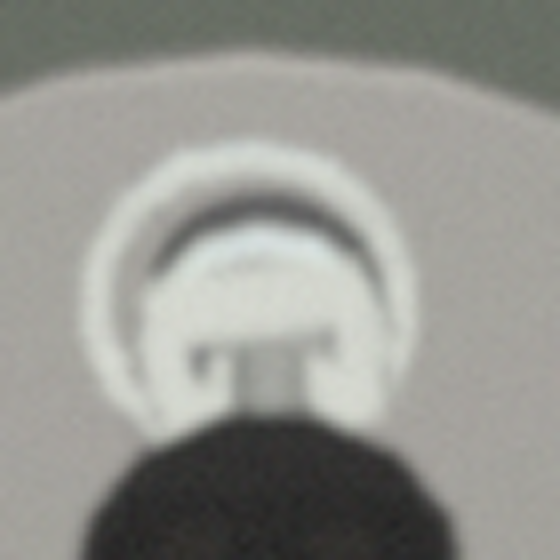

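{"method": "step_arm", "body": {"increments": [[0,0,-0.1,0,0,0,1],[0,0,-0.1,0,0,0,1],[0,0,-0.1,0,0,0,1],[0,0,-0.2,0,0,0,1],[0,0,-0.3,0,0,0,1],[0,0,-0.5,0,0,0,1],[0,0,-1,0,0,0,1],[0,0,-1,0,0,0,1],[0,0,0,0,0,0,1],[0,0,0,0,0,0,1]]}}

```text
t: 27.15
eef_pos: [0.6087, 0.2104, 0.2127]
tool_rot: [-0.0, 0.993, -0.115, 0.0]
contact_force: [0.2, -0.4, -1.2]
gripper_width: 0.247
```

```bash
python3 - <<'E'
from h import *
goto([.6091,.2111,.1737],-14)
w=bot.read_camera('wrist'); save(w,'w24.png'); cv2.imwrite('pics/w24c.png',cv2.resize(w['pixels'][140:220,210:300,::-1],None,fx=7,fy=7,interpolation=cv2.INTER_CUBIC))
s=bot.read_camera('scene'); cv2.imwrite('pics/w24sc.png',cv2.resize(s['pixels'][95:155,320:390,::-1],None,fx=8,fy=8,interpolation=cv2.INTER_CUBIC))
E
```

```text
tcp [0.6087 0.2104 0.2127] yaw -13.18 tool d cm [ 0.017 -0.075  3.901] rotvec [-0.03 -0.05  0.82] t 27.15 q [-0.13  0.48 -0.42  1.63  0.21  1.08 -0.83] F [ 0.25 -0.4  -1.17]
```

View pics/w24c.png

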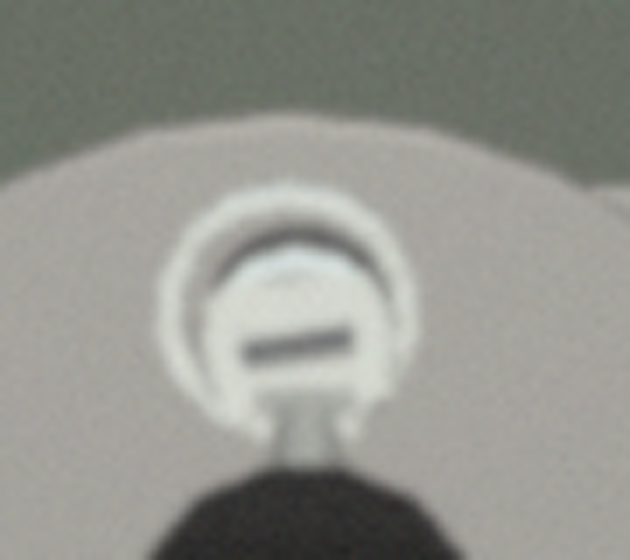

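View pics/w24sc.png

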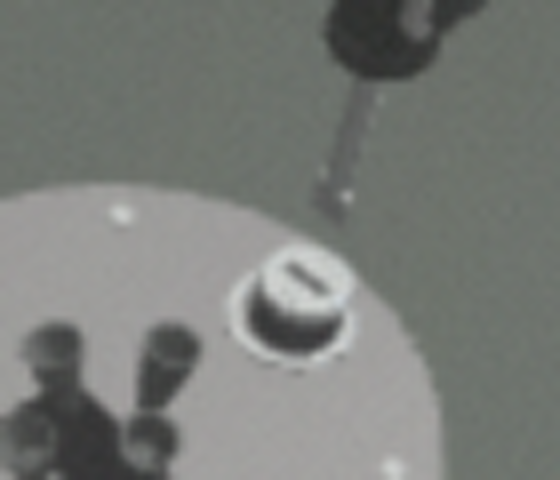

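{"method": "step_arm", "body": {"increments": [[0,0,-1,0,0,0,1],[0,0,-1.5,0,0,0,1],[0,0,-1,0,0,0,1],[0,0,0,0,0,0,1],[0,0,0,0,0,0,1]]}}

```text
t: 27.75
eef_pos: [0.6087, 0.2104, 0.2477]
tool_rot: [-0.0, 0.993, -0.115, 0.0]
contact_force: [-0.3, -0.4, -1.4]
gripper_width: 0.246
```

```bash
python3 - <<'E'
from h import *
rows([.4818,-.141,.24],8,14)
E
```

```text
tcp [0.6087 0.2104 0.2477] yaw -13.17 tool d cm [-4.344 37.105  0.747] rotvec [-2.000e-02 -6.000e-02 -2.117e+01] t 27.75 q [-0.12  0.45 -0.42  1.59  0.2   1.14 -0.82] F [-0.32 -0.36 -1.42]
14 rows of [np.float64(-0.76), np.float64(2.57), np.float64(0.05)] [np.float64(-0.0), np.float64(-0.0), np.float64(-1.51)] tot [-10.68  36.02   0.76]
```

{"method": "step_arm", "body": {"increments": [[-0.76,2.57,0.05,0,0,-1.51,1],[-0.76,2.57,0.05,0,0,-1.51,1],[-0.76,2.57,0.05,0,0,-1.51,1],[-0.76,2.57,0.05,0,0,-1.51,1],[-0.76,2.57,0.05,0,0,-1.51,1],[-0.76,2.57,0.05,0,0,-1.51,1],[-0.76,2.57,0.05,0,0,-1.51,1],[-0.76,2.57,0.05,0,0,-1.51,1],[-0.76,2.57,0.05,0,0,-1.51,1],[-0.76,2.57,0.05,0,0,-1.51,1],[-0.76,2.57,0.05,0,0,-1.51,1],[-0.76,2.57,0.05,0,0,-1.51,1],[-0.76,2.57,0.05,0,0,-1.51,1],[-0.76,2.57,0.05,0,0,-1.51,1],[0,0,0,0,0,0,1],[0,0,0,0,0,0,1],[0,0,0,0,0,0,1],[0,0,0,0,0,0,1],[0,0,0,0,0,0,1]]}}

```text
t: 29.65
eef_pos: [0.4821, -0.1398, 0.2401]
tool_rot: [-0.0, 0.998, 0.07, 0.0]
contact_force: [-0.1, -0.3, -0.6]
gripper_width: 0.249
```

```bash
python3 - <<'E'
from h import *
goto([.4818,-.141,.24],8)
w=bot.read_camera('wrist'); save(w,'w25.png'); cv2.imwrite('pics/w25c.png',cv2.resize(w['pixels'][150:230,210:300,::-1],None,fx=7,fy=7,interpolation=cv2.INTER_CUBIC))
for q in ['stand_hole','driver']: print(q,[(x['score'],np.round(x['point'],1)) for x in bot.pinpoint(w,q)[:1]])
for u in ([254.3,179.8],): print(tz(w,u,.15))
E
```

```text
tcp [ 0.4821 -0.1398  0.2401] yaw 8.05 tool d cm [-0.046  0.119  0.009] rotvec [-0.01 -0.    0.05] t 29.65 q [ 0.47  0.21 -0.36  1.93  0.08  1.02  0.22] F [-0.07 -0.32 -0.63]
stand_hole [(0.8, array([252.9, 178.8]))]
driver [(0.95, array([256.8, 194.8]))]
[ 0.00095818 -0.00032183  0.15      ]
```

View pics/w25c.png

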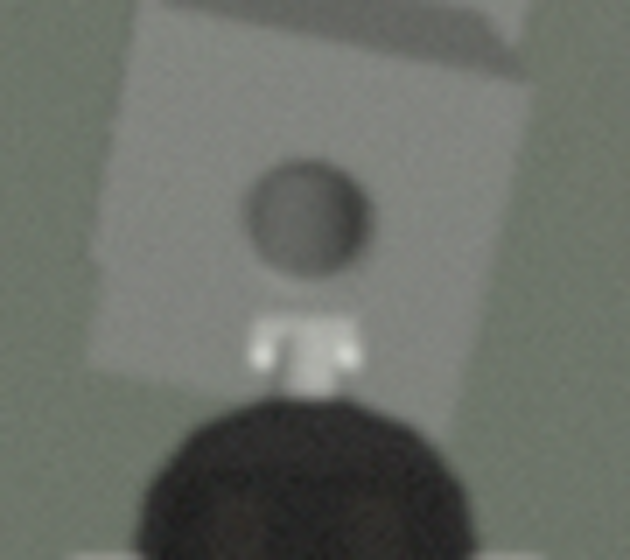

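{"method": "step_arm", "body": {"increments": [[0,0,1,0,0,0,1],[0,0,1,0,0,0,1],[0,0,1,0,0,0,1],[0,0,1,0,0,0,1],[0,0,1,0,0,0,1],[0,0,1,0,0,0,1],[0,0,0,0,0,0,1],[0,0,0,0,0,0,1]]}}

```text
t: 30.6
eef_pos: [0.4819, -0.1406, 0.1799]
tool_rot: [-0.0, 0.998, 0.069, -0.0]
contact_force: [0.2, 0.4, -1.4]
gripper_width: 0.248
```

```bash
python3 - <<'E'
from h import *
goto([.4818,-.141,.11],8)
w=bot.read_camera('wrist'); cv2.imwrite('pics/w26c.png',cv2.resize(w['pixels'][150:230,210:300,::-1],None,fx=7,fy=7,interpolation=cv2.INTER_CUBIC))
E
```

```text
tcp [ 0.4819 -0.1406  0.1799] yaw 7.97 tool d cm [-0.012  0.039  6.994] rotvec [-0.01  0.02 -0.03] t 30.6 q [ 0.46  0.28 -0.35  2.    0.12  0.89  0.18] F [ 0.19  0.42 -1.36]
```

View pics/w26c.png

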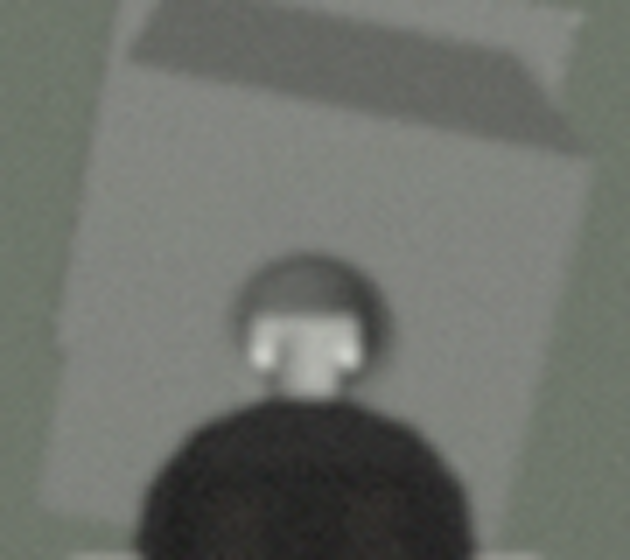

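{"method": "step_arm", "body": {"increments": [[0,0,0.5,0,0,0,1],[0,0,0.5,0,0,0,1],[0,0,0.8,0,0,0,1],[0,0,0.8,0,0,0,1],[0,0,0.8,0,0,0,1],[0,0,0.8,0,0,0,1],[0,0,0.8,0,0,0,1],[0,0,0.6,0,0,0,1],[0,0,0.6,0,0,0,1],[0,0,0.4,0,0,0,1],[0,0,0,0,0,0,1],[0,0,0,0,0,0,1]]}}

```text
t: 31.85
eef_pos: [0.482, -0.1407, 0.1142]
tool_rot: [0.0, 0.998, 0.069, 0.0]
contact_force: [1.2, 0.8, -1.3]
gripper_width: 0.247
```

{"method": "step_arm", "body": {"increments": [[0,0,0.1,0,0,0,1],[0,0,0.1,0,0,0,1],[0,0,0,0,0,0,1],[0,0,0,0,0,0,1]]}}

```text
t: 32.25
eef_pos: [0.4819, -0.1407, 0.1122]
tool_rot: [0.0, 0.998, 0.069, 0.0]
contact_force: [1.6, -0.4, -1.6]
gripper_width: 0.25
```

{"method": "step_arm", "body": {"increments": [[0,0,0.1,0,0,0,1],[0,0,0.1,0,0,0,1],[0,0,0,0,0,0,1],[0,0,0,0,0,0,1]]}}

```text
t: 32.65
eef_pos: [0.4819, -0.1406, 0.1101]
tool_rot: [-0.0, 0.998, 0.069, -0.0]
contact_force: [-0.5, -0.6, -1.0]
gripper_width: 0.245
```

{"method": "step_arm", "body": {"increments": [[0,0,0.1,0,0,0,1],[0,0,0,0,0,0,1],[0,0,0,0,0,0,1]]}}

```text
t: 32.95
eef_pos: [0.4819, -0.1407, 0.11]
tool_rot: [0.0, 0.998, 0.069, -0.0]
contact_force: [-3.6, 0.5, 9.1]
gripper_width: 0.25
```

{"method": "step_arm", "body": {"increments": [[0,0,-0.05,0,0,0,1],[0,0,0,0,0,0,0.72],[0,0,0,0,0,0,0.65],[0,0,0,0,0,0,0.5],[0,0,0,0,0,0,0.3],[0,0,0,0,0,0,0.2],[0,0,0,0,0,0,0.2],[0,0,0,0,0,0,0.2]]}}

```text
t: 33.75
eef_pos: [0.4819, -0.1406, 0.1096]
tool_rot: [-0.0, 0.998, 0.069, -0.0]
contact_force: [0.3, -0.7, 0.8]
gripper_width: 0.803
```

```bash
python3 - <<'E'
from h import *
goto([.4818,-.141,.11],8)
w=bot.read_camera('wrist'); save(w,'w27.png')
s=bot.read_camera('scene'); cv2.imwrite('pics/w27s.png',cv2.resize(s['pixels'][140:250,150:280,::-1],None,fx=5,fy=5,interpolation=cv2.INTER_CUBIC))
E
```

```text
tcp [ 0.4819 -0.1406  0.1096] yaw 7.96 tool d cm [-0.013  0.034 -0.044] rotvec [-0.    0.   -0.04] t 33.75 q [ 0.43  0.38 -0.33  2.05  0.18  0.74  0.13] F [ 0.27 -0.7   0.77]
```

View pics/w27.png

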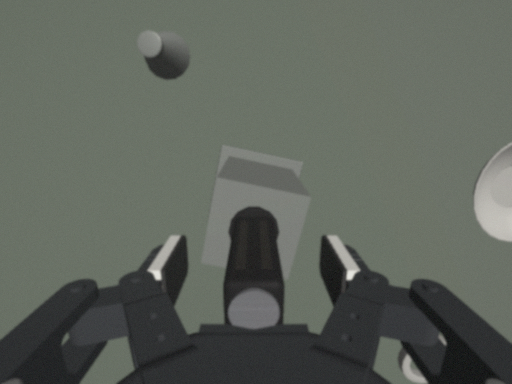

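View pics/w27s.png

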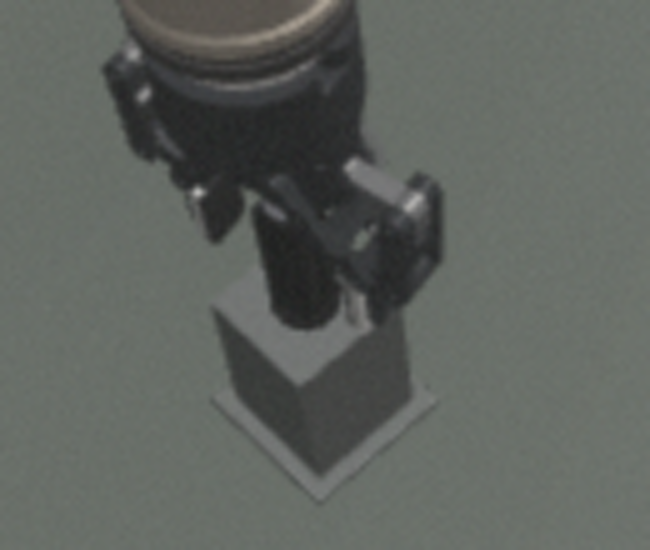

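The driver stands upright with its flange on the stand and the fingers clear on both sides of the handle (wrist view near (255,255)). I'll go straight up.

{"method": "step_arm", "body": {"increments": [[0,0,-0.5,0,0,0,0],[0,0,-1,0,0,0,0],[0,0,-1.5,0,0,0,0],[0,0,-1.5,0,0,0,0],[0,0,-1.5,0,0,0,0],[0,0,-1.5,0,0,0,0],[0,0,-1.5,0,0,0,0],[0,0,-1.5,0,0,0,0],[0,0,-1.5,0,0,0,0],[0,0,0,0,0,0,0],[0,0,0,0,0,0,0]]}}

```text
t: 34.95
eef_pos: [0.4819, -0.1406, 0.23]
tool_rot: [0.0, 0.998, 0.069, 0.0]
contact_force: [-0.3, -1.2, -0.9]
gripper_width: 0.994
```

```bash
python3 - <<'E'
from h import *
goto([.4818,-.141,.11],8)
w=bot.read_camera('wrist'); cv2.imwrite('pics/w28c.png',cv2.resize(w['pixels'][120:260,180:330,::-1],None,fx=4,fy=4,interpolation=cv2.INTER_CUBIC))
s=bot.read_camera('scene'); save(s,'s28.png'); cv2.imwrite('pics/w28s.png',cv2.resize(s['pixels'][95:250,170:390,::-1],None,fx=3.5,fy=3.5,interpolation=cv2.INTER_CUBIC))
for q,z in [('driver_mid',.13),('stand_hole',.09)]:
    r=bot.pinpoint(w,q); print(q,[(x['score'],atz(w,x['point'],z).round(4)) for x in r[:1]])
t=bot.read_camera('top'); save(t,'t28.png')
for q in ['dish','nozzle','collar']:
    for n,c in(('s',s),('t',t)):
        r=bot.cut_out(c,q); print(q,n,[atz(c,x['point'],.01).round(3) for x in r[:1]])
E
```

```text
tcp [ 0.4819 -0.1406  0.23  ] yaw 7.97 tool d cm [-0.028  0.028 11.996] rotvec [ 0.03 -0.05 -0.03] t 34.95 q [ 0.47  0.22 -0.36  1.94  0.09  1.    0.21] F [-0.29 -1.19 -0.92]
driver_mid [(0.6, array([ 0.4815, -0.1408,  0.13  ]))]
stand_hole [(0.75, array([ 0.4802, -0.1432,  0.09  ]))]
dish s [array([ 0.714, -0.105,  0.01 ])]
dish t [array([ 0.724, -0.111,  0.01 ])]
nozzle s []
nozzle t [array([ 0.395, -0.048,  0.01 ])]
collar s [array([ 0.72, -0.31,  0.01])]
collar t [array([ 0.715, -0.294,  0.01 ])]
```

View pics/w28c.png

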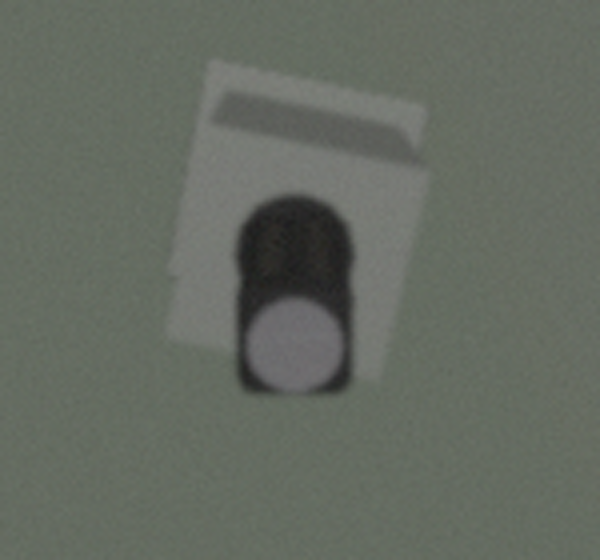

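View pics/w28s.png

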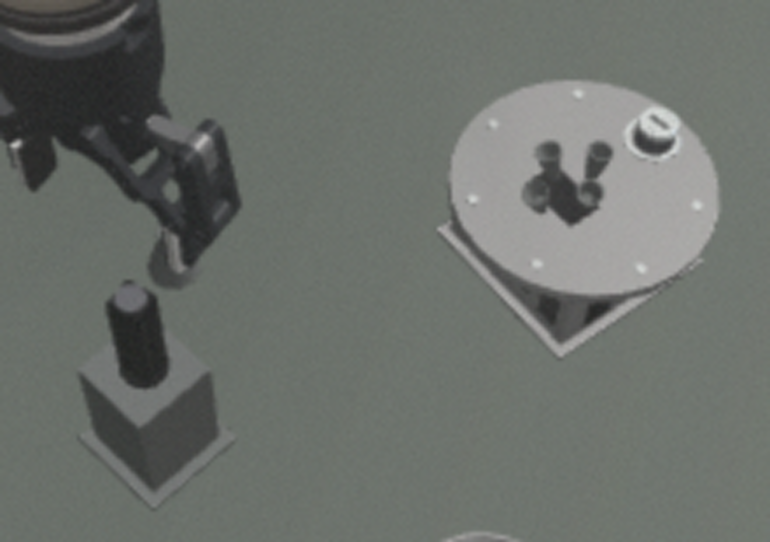

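The driver is upright and fully down in the stand, the screw is up with its slot turned about 81°, and nothing is being touched. I'm handing in.

```bash
python3 -c "
from station import bot
print(bot.hand_in())"
```

```text
the job is handed in; nothing more can be done
None
```

I drove the screw to its locked end and put the screwdriver back in its stand. I handed the job in after about 35 s of the 72 s; no verdict was reported.

**What I did:**
- **Pushing:** the blade was seated in the slot and the screw pushed to its bottom stop with about 10–11 N at the wrist.
- **Turning:** the tool turned 92° clockwise; about 9° of that was blade play in the slot. It never reached a clear rise in torque at the stop.
- **Returning:** I lifted off as the screw sprang up, lowered the driver until its flange touched the stand, released it and raised the arm clear.

**What the last checks showed:**
- **Screw:** it is up, with its slot about 81° (1.41 rad) from where it began. This is read by eye from one wrist picture, so it is good to a few degrees. The limit is 1.25 rad (72°).
- **Driver:** it stands upright with its flange on the stand. The handle centre measured (0.4815, -0.1408). The final network estimate put the hole at (0.4802, -0.1432), about 3 mm away; my own earlier measurement of the hole agrees with the handle to within 1 mm. Both are inside the 10 mm limit.
- **Forces:** wrist readings during the turn were about 10 N downward with about 2 N sideways. The sum of all blade contacts could not be read directly, but I expect it stayed under 20 N.
- **Loose parts:** nothing went near them. The estimates before and after agree to about 11 mm, except the collar in the scene view: it read 33 mm off, while the top view put it within 11 mm. I took the scene reading as a detection error. The nozzle was hidden in the last scene view, so only the top view checked it.

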